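# Charge the mill jar with grinding balls and hold its bayonet collar home

## Robot

A 6-joint arm with a two-finger parallel gripper is mounted at the origin on a cart in front of the work surface, level with it; the furniture and walls round the work are solid. World frame = base frame: x ahead of the robot, y to its left, z up, the work surface at z = 0. Lengths are in m, angles in degrees, forces in N, time in s.
With the tool pointing down it reaches from about 0.35 to 0.95 m from the base axis. Payload 17.4 kg.
Tool frame: the origin (TCP) lies at the very end of the fingers, on their centre line; the grasp point (between the pads) lies 19 mm behind it; z points along the fingers, y is the direction in which the jaws open and shut (so a half turn about z gives the same grasp; the last joint's range is limited). The gripper opens to 93 mm and grips with 3 to 60 N. Pads are 15 mm wide; open, the fingers measure 128 mm over their backs; the gripper's body (75 mm by 188 mm) begins 65 mm behind the grasp point.
Start: joints at [69.053, 6.646, 82.598, -0, 90.757, -2.166], TCP at [0.217, 0.639, 0.219] pointing down, gripper open.
Joint ranges: [-162.19, 162.19], [-47.58, 125.68], [4.15, 143.07], [-65.23, 245.23], [0.69, 171.88], [-170.13, 170.13]. Speed limits (degrees/s): [108.29, 108.29, 127.2, 180, 180, 180].

## Interface

Orientations are given as a 3x3 rotation matrix whose columns are the frame's x, y, z axes.
In Python, from rig import robot gives the robot as it stands.
- The arm moves only by the tool apply_moves, never from a script. Its argument "series" is a list of rows, each an object with "slide": the shift along the world's x, y, z each as a share of 0.8 m, from -1 to 1, a list of three; "turn": the turn, a rotation vector about the world's x, y, z each as a share of 45 degrees, from -1 to 1, a list of three; "fingers": the gripper's target within -1 to 1 (fully open at 1, half-way at 0, shut at -1). A call has 1 to 8 rows; each row shifts and turns the commanded pose from where the row before left it; what a row does not reach is not made up. A row lasts 1/10 s, in which the tool goes at most 50 mm and 8.59 degrees, less where a joint would pass 70% of its speed; a pose out of reach is approached as far as the arm can. A call with a number of a shift or a turn outside -1 to 1 is refused whole. A call with a gripper value outside its range is refused whole. The fingers move at their own pace and stop on an object; "squeeze" is the grip in N (left out, the last holds). Time passes only in rows, so rows that do not move let the fingers close. It gives the time, the measured TCP pose, the force and the opening at its end, in the units of the state.
- robot.read_state(): the state, without advancing time (a new reading comes with each control period).
- robot.snapshot(name): name is "side" or "top" or "wrist"; returns (picture, depth): 480x640x3 uint8, red, green, blue; 480x640 float32, m along the optical axis (not along the pixel's ray), 0 where there is no reading.
- robot.camera_model(name): a dict with "K" (3x3 intrinsics, pixels), "k1" (the pictures are not rectified: a ray, as slopes to the right and down, at radius r is drawn at 1 + k1 r^2 times it, then the intrinsics apply), "rvec" (rotation vector, rad) and "tvec" (3), from world to camera coordinates, as OpenCV has them. Camera axes: x right, y down, z forward; pixel columns grow to the right and rows downward; lengths in m; the calibration is good to about 2 mm. A picture is of the moment at which its call begins: read the wrist's pose just before it. camera_model takes no time and is no camera call; for the wrist camera it gives the pose at the moment of the call.
- robot.sign_off(): hands the job in, once; it reports no verdict.
The state is a dict: "time_s": time; "joint_positions": joint angles; "qvel": joint speeds; "tau": joint torques, N m; "ee_pos": TCP position; "eef_rot": TCP orientation; "force": force on the tool from outside, world axes, zero at the start; "ft_torque": the same for the moment, N m; "gripper_width": finger opening in m.
Only numpy, scipy, OpenCV 4.12 (cv2) and the standard library are available. Lean on these libraries where they do the work, as an engineer would, in place of code of your own. Each camera call takes 0.05 s, during which the arm holds its last target. There are 200 camera calls.

## Task

Charge the open grinding jar: use the hand scoop to carry at least two of the white grinding balls from the steel trough into the jar, then put the scoop down on the bench. Set the knurled collar on the jar's neck, turn it until its hidden keyways drop over the three pins, push it fully home against the sprung seal ring and finish still gripping it and holding it down, because the spring lifts it again when it is let go. Do not touch the balls with the gripper, leave none of them lying on the bench, and do not disturb the timer, bottle, marker or forceps.

Things in the scene. Friction and masses are not known exactly. Their poses are not given: they have to be found in the camera images.
- jar: Open steel grinding jar fixed upright on a 96 x 96 x 12 mm grey foot plate; may change places with the trough. Origin: centre of the underside, on the bench; z up the jar axis. Neck 60 mm outside, mouth 52 mm inside, rim at 76 mm (2 mm chamfer outside), inner floor at 20 mm, lower body 72 mm wide up to 48 mm. A folded wire bail lies on its +x side, up to 81 mm out, below 33 mm.
- jar_in (a point): A point on the jar's axis inside it, 40 mm above the bench.
- jar_rim (a point): Centre of the jar's mouth at rim height, 76 mm above the bench. Three round pins (6 mm thick, 120 degrees apart, one along the jar's +y) stand out from the neck below it, to 34.5 mm from the axis, their tops 67 mm above the bench.
- seal_ring (a joint): Dark sprung ring round the neck below the pins: 0 m when up (its top 56 mm above the bench), grows as it is pushed down, at most 0.0045. It takes 3 N to start and 1.5 N more per mm. The collar meets it 11 mm below the pin tops and has pushed it 4 mm (9 N) when home.
- collar: Round aluminium bayonet collar, closed top, 0.22 kg, open side down on the bench. Origin: centre of its lower edge; z up its axis. Skirt 79 mm wide, 28 mm high, bore 64 mm; above it a knurled grip 46 mm in diameter from 28 to 54 mm. On the jar it first lands on the pin tops (origin 67 mm above the bench); keyed, it can drop; home: origin at 52 mm, where it rests on the jar's rim.
- collar_top (a point): Centre of the collar's flat top, 54 mm above its origin. Hidden inside the skirt, open at its lower edge, are three equal keyways, 120 degrees apart, 18 mm deep, with about 5 degrees of play either way on the pins. Nothing outside, nor the collar's x axis, tells where they are: a turn of at most 120 degrees either way finds them.
- trough: Open steel trough, fixed, 170 x 60 x 30 mm outside, walls and floor 3 mm. Origin: centre of its underside, on the bench; x along its length. The balls start between x = +10 and +61 mm; the part behind them is empty, and a scoop pushed along the floor gathers them against the +x end wall.
- ball0: White ceramic grinding ball, 20 mm in diameter, 25 g; origin at its centre. It starts to roll only on slopes above some 11 to 14 degrees.
- ball1: White ceramic grinding ball, 20 mm in diameter, 25 g; origin at its centre. It starts to roll only on slopes above some 11 to 14 degrees.
- ball2: White ceramic grinding ball, 20 mm in diameter, 25 g; origin at its centre. It starts to roll only on slopes above some 11 to 14 degrees.
- ball3: White ceramic grinding ball, 20 mm in diameter, 25 g; origin at its centre. It starts to roll only on slopes above some 11 to 14 degrees.
- scoop: Hand scoop, steel pan and black grip, 0.12 kg, standing level on its pan. Origin: centre of the pan's underside; x forward to the lip, z up. Pan 62 x 46 mm outside, 42 mm wide inside, floor 1 mm with a low ridge (1.9 mm at x = +20 mm) that keeps balls in, then a knife edge at x = +31 mm; back and sides 22 mm high, the sides falling to 13 mm at the front.
- scoop_grip (a point): Where the scoop is best held from above: 62 mm behind and 78 mm above its origin. The grip is a flat-sided bar 13 mm wide and 26 mm high along the scoop's x, from 40 to 114 mm behind the origin, its middle 78 mm above the pan's underside.
- scoop_lip (a point): Middle of the scoop's front edge, on its underside.
- timer: Bystander: white wind-up timer 66 x 66 x 44 mm with a dark knob, origin under its centre.
- reagent_bottle: Bystander: small amber bottle, 46 mm in diameter, 98 mm high, origin under its centre.
- marker: Bystander: marker lying on the bench, 124 mm long, 13 mm high, origin under its middle.
- forceps: Bystander: steel forceps lying flat, 132 mm long, 9 mm high, origin under its middle.
Mind the look-alikes: they are no part of the job. What is shaped like the collar but brown, red or yellow is not meant.

How it is judged (in metres and radians):
On the way, in this order (a step that is already met when the one before it is completed fails the run):
1. at least two balls are inside the jar ((distance between each of ball0, ball1 and jar_in below 0.028 m or distance between each of ball0, ball2 and jar_in below 0.028 m or distance between each of ball0, ball3 and jar_in below 0.028 m or distance between each of ball1, ball2 and jar_in below 0.028 m or distance between each of ball1, ball3 and jar_in below 0.028 m or distance between each of ball2, ball3 and jar_in below 0.028 m)), for 0.2 s.
2. the scoop has been put down on the bench and let go (height (world z) of scoop below 0.03 m and linear speed of scoop below 0.03 m/s and contact force between the fingers and scoop below 0.05 N), for 0.2 s.
3. the collar is over the pins and pushed home on the jar (z of collar in the frame of jar below 0.0535 m and horizontal distance between collar and jar below 0.004 m and angle between the z axis of collar and the z axis of jar, either way round below 0.06 rad and height (world z) of collar above 0.04 m and value of joint seal_ring above 0.0025 m), for 0.2 s.
At the end, for the whole second after the job is handed in: Collar over the pins, within 1.5 mm of home, centred within 4 mm, upright within 0.06 rad, seal ring down more than 2.5 mm, fingers gripping the collar with over 3 N; at least two balls in the jar, none on the bench; scoop resting low on the bench (all of step 3 and contact force between the fingers and collar above 3 N and (distance between each of ball0, ball1 and jar_in below 0.028 m or distance between each of ball0, ball2 and jar_in below 0.028 m or distance between each of ball0, ball3 and jar_in below 0.028 m or distance between each of ball1, ball2 and jar_in below 0.028 m or distance between each of ball1, ball3 and jar_in below 0.028 m or distance between each of ball2, ball3 and jar_in below 0.028 m) and height (world z) of scoop below 0.03 m and linear speed of scoop below 0.03 m/s and height (world z) of each of ball0, ball1, ball2, ball3 above 0.0105 m); the arm keeps its last pose, push and grip.
It fails at once if the gripper touches a grinding ball (contact force between the fingers and ball0 above 0.3 N or contact force between the fingers and ball1 above 0.3 N or contact force between the fingers and ball2 above 0.3 N or contact force between the fingers and ball3 above 0.3 N).
It fails at once if the timer or bottle is moved more than 20 mm, or the marker or forceps more than 30 mm (distance of any of timer, reagent_bottle from where it was at the start of the episode above 0.02 m or distance of any of marker, forceps from where it was at the start of the episode above 0.03 m).
It also fails if it takes over 72 s, if anything falls off the work surface, if the arm or the gripper's body presses on something with over 40 N, if the wrist force passes 120 N, or if a joint passes its speed limit or range.

## Working session

There is one attempt and no reset: what is moved stays moved. The work goes in short steps, Python scripts to look and compute and a tool call to move; the robot and the scene stay as the last step left them, time stands still between calls to the robot, and variables do not carry over. Pictures are saved under pics/ and viewed, about 8 in all and at most 12, crops included, and the job is handed in when it is done.

Besides the shell and the picture viewer there is one more tool, called after "Call:" in YAML: its name, and indented under it one key for each argument. apply_moves: Moves the arm, as the interface text tells. Its arguments: {"type":"object","properties":{"series":{"type":"array","items":{"type":"object","properties":{"slide":{"type":"array","items":{"type":"number"}},"turn":{"type":"array","items":{"type":"number"}},"fingers":{"type":"number"}}}},"squeeze":{"type":"number"}},"required":["series"]}

```bash
ls; mkdir -p pics; cat > h.py <<'E'
import numpy as np, cv2
from rig import robot
def cam(n):
    c=robot.camera_model(n); R=cv2.Rodrigues(np.array(c["rvec"],float))[0]; return np.array(c["K"],float),c["k1"],R,np.array(c["tvec"],float).ravel()
def ray(n,uv,C=None):
    K,k1,R,t=C or cam(n); d=np.linalg.inv(K)@np.array([uv[0],uv[1],1.]); p=d[:2].copy(); s=p.copy()
    for _ in range(20): s=p/(1+k1*(s@s))
    return -R.T@t, R.T@np.array([s[0],s[1],1.])
def onz(n,uv,z,C=None):
    o,d=ray(n,uv,C); return o+d*(z-o[2])/d[2]
def proj(n,P,C=None):
    K,k1,R,t=C or cam(n); c=R@np.array(P,float)+t; s=c[:2]/c[2]; s=s*(1+k1*(s@s)); return (K@np.array([s[0],s[1],1]))[:2]
def cloud(n,D,C=None):
    K,k1,R,t=C or cam(n); v,u=np.mgrid[0:480,0:640]
    p=np.stack([(u-K[0,2])/K[0,0],(v-K[1,2])/K[1,1]],-1); s=p.copy()
    for _ in range(20): s=p/(1+k1*(s**2).sum(-1,keepdims=True))
    X=np.concatenate([s*D[...,None],D[...,None]],-1); return (X-t)@R
def snap(n,f):
    C=cam(n); I,D=robot.snapshot(n); cv2.imwrite(f"pics/{f}.png",I[...,::-1]); np.savez(f"pics/{f}.npz",I=I,D=D); return I,D,C
E
python3 - <<'E'
from h import *
for n in ("top","side"):
    I,D,C=snap(n,n+"0"); print(n,-C[2].T@C[3],C[2][2])
    print(C[0][0,0],C[1],(D>0).mean())
print(robot.read_state())
E
```

```text
pics
top [0.45425449 0.41127189 1.59402991] [ 6.47855261e-02 -4.96295056e-04 -9.97899088e-01]
600.2468789832867 -0.04671203993308788 0.9958919270833333
side [ 0.02798602 -0.37354294  0.61193002] [ 0.48455213  0.72827842 -0.48458207]
449.18790147868447 -0.04675136060477512 0.9959114583333334
{'time_s': 0.1, 'joint_positions': array([ 6.90542265e+01,  6.67251371e+00,  8.26328841e+01, -7.17792148e-04,
        9.07563735e+01, -2.16618129e+00]), 'qvel': array([-0.03156728, -0.03551802, -0.08275653,  0.02550401, -0.07446373,
       -0.09085302]), 'tau': array([ 1.56819700e-03, -7.22903538e+01, -6.23861647e+01,  7.79653061e-02,
        2.29291362e-02, -6.19464049e-05]), 'ee_pos': array([0.21725084, 0.63888398, 0.21795515]), 'eef_rot': array([[-9.46763929e-01,  3.21928444e-01, -3.73709250e-04],
       [ 3.21928659e-01,  9.46763389e-01, -1.01134808e-03],
       [ 2.82325221e-05, -1.07781560e-03, -9.99999419e-01]]), 'force': array([ 0.03804315, -0.65274813,  0.08026038]), 'ft_torque': array([ 0.0449553 ,  0.03330732, -0.00018737]), 'gripper_width': 0.09280382335250426}
```

View pics/top0.png

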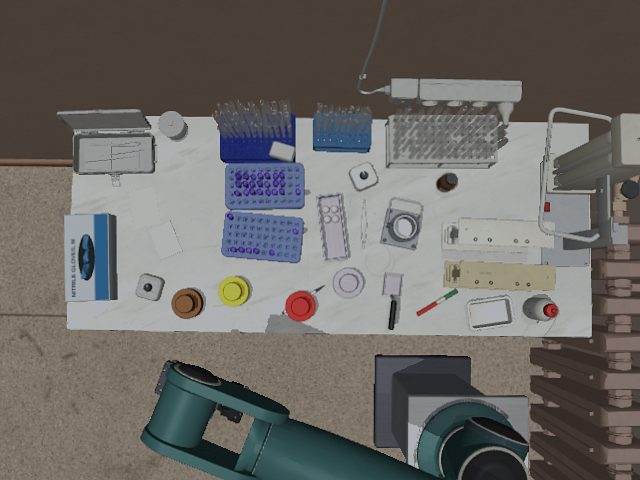

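View pics/side0.png

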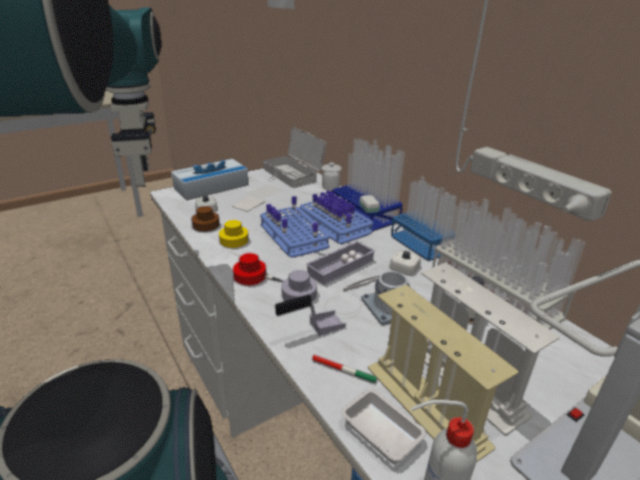

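```bash
python3 - <<'E'
from h import *
z=np.load("pics/top0.npz"); I=z["I"]; D=z["D"]; C=cam("top"); X=cloud("top",D,C)
cv2.imwrite("pics/crop.png",cv2.resize(I[155:335,300:470],None,fx=4.4,fy=3.3*4.4/3.3*0.75,interpolation=cv2.INTER_CUBIC)[:,:,::-1])
for n,uv,h in [("collar",(348,282),.054),("jar",(403,227),.076),("trough",(333,227),.03),("scoop",(393,284),.0),("grip",(392,312),.09),("timer",(363,176),.044),("bottle",(447,182),.098),("marker",(437,302),.01),("forceps",(364,222),.009)]:
    print(n,onz("top",uv,h).round(3),X[uv[1],uv[0]].round(3))
print(np.median(X[235:260,160:200,2]), X[300:330,330:380,2].mean())
E
```

```text
collar [0.448 0.325 0.054] [0.448 0.325 0.05 ]
jar [0.589 0.188 0.076] [0.594 0.18  0.02 ]
trough [0.59  0.365 0.03 ] [0.593 0.364 0.003]
scoop [0.444 0.202 0.   ] [ 0.444  0.202 -0.002]
grip [0.375 0.216 0.09 ] [0.375 0.216 0.093]
timer [0.724 0.289 0.044] [0.724 0.289 0.044]
bottle [0.703 0.081 0.098] [0.703 0.081 0.098]
marker [0.398 0.087 0.01 ] [0.399 0.089 0.018]
forceps [0.607 0.282 0.009] [0.608 0.281 0.003]
0.0021179841476745348 0.007962644502416433
```

View pics/crop.png

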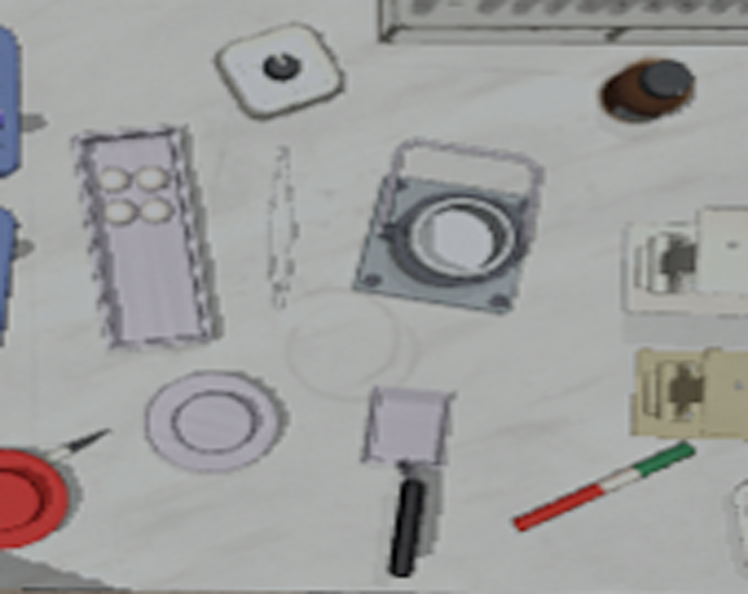

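```bash
python3 - <<'E'
from h import *
s=robot.read_state(); R0=np.array(s["eef_rot"]); K,k1,R,t=cam("wrist")
o=-R.T@t; print("cam in tool",(R0.T@(o-s["ee_pos"])).round(3)); print((R@R0).round(3)); print(K[0,0],K[1,1],K[0,2],K[1,2])
z=np.load("pics/top0.npz"); I=z["I"]; D=z["D"]; X=cloud("top",D,cam("top"))
# scoop grip: dark pixels near
hsv=cv2.cvtColor(I,cv2.COLOR_RGB2HSV)
m=(hsv[...,2]<60)&(X[...,2]>.075)&(X[...,2]<.11); m[:, :375]=0; m[:,410:]=0; m[:285]=0; m[335:]=0
P=X[m][:,:2]; c=P.mean(0); d=np.linalg.svd(P-c)[2][0]; pr=(P-c)@d; print("grip",c,d,pr.min(),pr.max(),len(P))
# collar top
m=np.zeros(D.shape,bool); m[262:302,328:370]=1; m&=(X[...,2]>.045)&(X[...,2]<.065)
P=X[m]; print("collar top",cv2.minEnclosingCircle(P[:,:2].astype(np.float32)),P[:,2].mean())
m=np.zeros(D.shape,bool); m[255:310,320:375]=1; m&=(X[...,2]>.02)
print("collar skirt",cv2.minEnclosingCircle(X[m][:,:2].astype(np.float32)))
# trough
m=np.zeros(D.shape,bool); m[190:265,312:354]=1; m&=(X[...,2]>.018)&(X[...,2]<.04)
print("trough",cv2.minAreaRect(X[m][:,:2].astype(np.float32)),m.sum())
m=np.zeros(D.shape,bool); m[185:255,378:430]=1; m&=(X[...,2]>.066)&(X[...,2]<.085)
print("jar rim",cv2.minEnclosingCircle(X[m][:,:2].astype(np.float32)),X[m][:,2].mean())
E
```

```text
cam in tool [ 0.076 -0.    -0.166]
[[-0.001  1.     0.001]
 [-0.962 -0.001 -0.273]
 [-0.273 -0.001  0.962]]
347.73980860323206 347.73980860323206 321.3002742465912 240.4165508382736
grip [0.36811446 0.21569895] [-0.99488899  0.10097474] -0.03657458005032501 0.03593989447308494 136
collar top ((0.4469946324825287, 0.3242029547691345), 0.02357027493417263) 0.05428804879121303
collar skirt ((0.46473902463912964, 0.3453499674797058), 0.06685048341751099)
trough ((0.5933263301849365, 0.36733686923980713), (0.1746966540813446, 0.06397771835327148), 7.894183158874512) 494
jar rim ((0.5922621488571167, 0.1825520098209381), 0.03389761224389076) 0.07459898199078262
```

Call:
apply_moves:
  series:
    - {"slide": [0.0254,-0.0449,0.0165],"turn": [0,0,0.029]}
    - {"slide": [0.0254,-0.0449,0.0165],"turn": [0,0,0.029]}
    - {"slide": [0.0254,-0.0449,0.0165],"turn": [0,0,0.029]}
    - {"slide": [0.0254,-0.0449,0.0165],"turn": [0,0,0.029]}
    - {"slide": [0.0254,-0.0449,0.0165],"turn": [0,0,0.029]}
    - {"slide": [0.0254,-0.0449,0.0165],"turn": [0,0,0.029]}
    - {"slide": [0.0254,-0.0449,0.0165],"turn": [0,0,0.029]}
    - {"slide": [0.0254,-0.0449,0.0165],"turn": [0,0,0.029]}

```text
invalid input
```

Call:
apply_moves:
  series:
    - {"slide": [0.0254,-0.0449,0.0165],"turn": [0,0,0.029]}
    - {"slide": [0.0254,-0.0449,0.0165],"turn": [0,0,0.029]}
    - {"slide": [0,0,0]}
    - {"slide": [0,0,0]}

```text
invalid input
```

```bash
python3 - <<'E'
from h import *
I,D,C=snap("wrist","w1"); s=robot.read_state(); print(s["ee_pos"],s["eef_rot"],s["joint_positions"],s["time_s"])
X=cloud("wrist",D,C)
inb=lambda a,b,r: (abs(X[...,0]-a)<r)&(abs(X[...,1]-b)<r)
m=inb(.59,.185,.06)&(X[...,2]>.07)&(X[...,2]<.085)
print("jar",cv2.minEnclosingCircle(X[m][:,:2].astype(np.float32)),m.sum(),np.median(X[m][:,2]))
m=inb(.447,.324,.05)&(X[...,2]>.048)&(X[...,2]<.065)
print("collar",cv2.minEnclosingCircle(X[m][:,:2].astype(np.float32)),np.median(X[m][:,2]))
m=(abs(X[...,0]-.593)<.12)&(abs(X[...,1]-.367)<.055)&(X[...,2]>.022)&(X[...,2]<.04)
print("trough",cv2.minAreaRect(X[m][:,:2].astype(np.float32)),m.sum(),np.median(X[m][:,2]))
hsv=cv2.cvtColor(I,cv2.COLOR_RGB2HSV)
m=(hsv[...,2]<70)&(X[...,2]>.08)&(X[...,2]<.11)&(abs(X[...,0]-.37)<.06)&(abs(X[...,1]-.215)<.04)
P=X[m][:,:2]; print("grip",cv2.minAreaRect(P.astype(np.float32)),len(P),np.median(X[m][:,2]))
E
```

```text
[0.21729369 0.63891308 0.21807372] [[-9.46740268e-01  3.21998056e-01 -3.42450321e-04]
 [ 3.21998234e-01  9.46739900e-01 -8.36690591e-04]
 [ 5.47986381e-05 -9.02397072e-04 -9.99999591e-01]] [ 6.90508575e+01  6.66932122e+00  8.26254108e+01  1.18406878e-03
  9.07570533e+01 -2.16531603e+00] 0.15
jar ((0.0, 0.0), 0.0) 0 nan
collar ((0.0, 0.0), 0.0) nan
trough ((0.0, 0.0), (0.0, 0.0), 0.0) 0 nan
grip ((0.0, 0.0), (0.0, 0.0), 0.0) 0 nan
  return _methods._mean(a, axis=axis, dtype=dtype,
  ret = ret.dtype.type(ret / rcount)
```

View pics/w1.png

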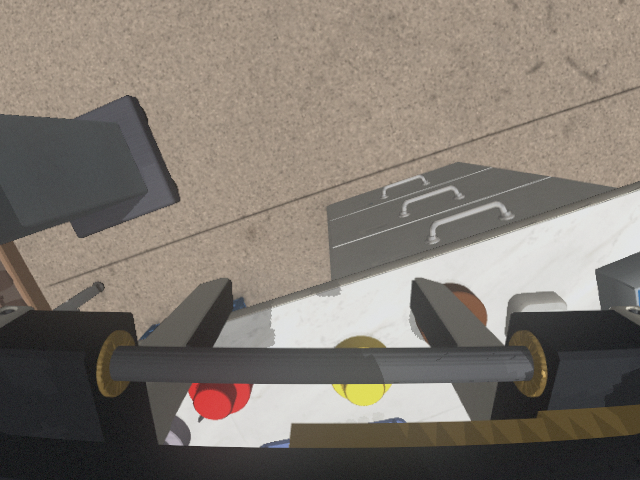

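Call:
apply_moves:
  series:
    - {"slide": [0.0127,-0.0231,0.0063],"turn": [0,0,-0.1856],"fingers": 1}
    - {"slide": [0.0127,-0.0231,0.0063],"turn": [0,0,-0.1856],"fingers": 1}
  squeeze: 50

```text
time_s: 0.35
ee_pos: [0.2376, 0.6017, 0.2281]
eef_rot: [[-0.811, 0.584, -0.0], [0.584, 0.811, -0.001], [-0.0, -0.001, -1.0]]
force: [-0.2, -0.3, 0.1]
gripper_width: 0.093
```

Call:
apply_moves:
  series:
    - {"slide": [0.0127,-0.0231,0.0063],"turn": [0,0,-0.1856],"fingers": 1}
    - {"slide": [0.0127,-0.0231,0.0063],"turn": [0,0,-0.1856],"fingers": 1}
    - {"slide": [0.0127,-0.0231,0.0063],"turn": [0,0,-0.1856],"fingers": 1}
    - {"slide": [0.0127,-0.0231,0.0063],"turn": [0,0,-0.1856],"fingers": 1}
    - {"slide": [0.0127,-0.0231,0.0063],"turn": [0,0,-0.1856],"fingers": 1}
    - {"slide": [0.0127,-0.0231,0.0063],"turn": [0,0,-0.1856],"fingers": 1}
    - {"slide": [0.0127,-0.0231,0.0063],"turn": [0,0,-0.1856],"fingers": 1}
    - {"slide": [0.0127,-0.0231,0.0063],"turn": [0,0,-0.1856],"fingers": 1}

```text
time_s: 1.15
ee_pos: [0.3192, 0.4534, 0.269]
eef_rot: [[0.219, 0.976, -0.0], [0.976, -0.219, -0.0], [-0.0, -0.0, -1.0]]
force: [-0.4, 0.0, 0.2]
gripper_width: 0.0928
```

Call:
apply_moves:
  series:
    - {"slide": [0.0127,-0.0231,0.0063],"turn": [0,0,-0.1856],"fingers": 1}
    - {"slide": [0.0127,-0.0231,0.0063],"turn": [0,0,-0.1856],"fingers": 1}
    - {"slide": [0.0127,-0.0231,0.0063],"turn": [0,0,-0.1856],"fingers": 1}
    - {"slide": [0.0127,-0.0231,0.0063],"turn": [0,0,-0.1856],"fingers": 1}
    - {"slide": [0.0127,-0.0231,0.0063],"turn": [0,0,-0.1856],"fingers": 1}
    - {"slide": [0.0127,-0.0231,0.0063],"turn": [0,0,-0.1856],"fingers": 1}
    - {"slide": [0.0127,-0.0231,0.0063],"turn": [0,0,-0.1856],"fingers": 1}
    - {"slide": [0.0127,-0.0231,0.0063],"turn": [0,0,-0.1856],"fingers": 1}

```text
time_s: 1.95
ee_pos: [0.4005, 0.3056, 0.3094]
eef_rot: [[0.983, 0.183, -0.0], [0.183, -0.983, -0.0], [-0.0, 0.0, -1.0]]
force: [0.3, 0.0, 0.2]
gripper_width: 0.0932
```

Call:
apply_moves:
  series:
    - {"slide": [0.0127,-0.0231,0.0063],"turn": [0,0,-0.1856],"fingers": 1}
    - {"slide": [0.0127,-0.0231,0.0063],"turn": [0,0,-0.1856],"fingers": 1}
    - {"slide": [0,0,0],"turn": [0,0,0],"fingers": 1}

```text
time_s: 2.25
ee_pos: [0.4214, 0.268, 0.32]
eef_rot: [[0.994, -0.108, 0.001], [-0.108, -0.994, -0.0], [0.001, -0.0, -1.0]]
force: [-0.2, 0.7, -0.2]
gripper_width: 0.093
```

```bash
cat > meas.py <<'E'
from h import *
import sys
I,D,C=snap("wrist",sys.argv[1]); s=robot.read_state(); print(s["ee_pos"],np.array(s["eef_rot"]).round(4),s["joint_positions"].round(1),s["time_s"])
X=cloud("wrist",D,C)
inb=lambda a,b,r: (abs(X[...,0]-a)<r)&(abs(X[...,1]-b)<r)
def rep(n,m,f): print(n,m.sum(),f(X[m][:,:2].astype(np.float32)) if m.any() else "",np.median(X[m][:,2]) if m.any() else "")
rep("jar",inb(.59,.185,.05)&(X[...,2]>.072)&(X[...,2]<.085),cv2.minEnclosingCircle)
rep("collar",inb(.447,.324,.05)&(X[...,2]>.05)&(X[...,2]<.062),cv2.minEnclosingCircle)
rep("trough",(abs(X[...,0]-.593)<.12)&(abs(X[...,1]-.367)<.055)&(X[...,2]>.024)&(X[...,2]<.04),cv2.minAreaRect)
hsv=cv2.cvtColor(I,cv2.COLOR_RGB2HSV)
rep("grip",(hsv[...,2]<70)&(X[...,2]>.085)&(X[...,2]<.11)&(abs(X[...,0]-.37)<.06)&(abs(X[...,1]-.215)<.04),cv2.minAreaRect)
E
python3 meas.py w2
```

```text
[0.42088729 0.26884973 0.3195332 ] [[ 9.948e-01 -1.022e-01  2.000e-04]
 [-1.022e-01 -9.948e-01  2.000e-04]
 [ 2.000e-04 -2.000e-04 -1.000e+00]] [ 29.6 -15.8  94.5   0.  101.3 125.5] 2.3
jar 671 ((0.5892012715339661, 0.182450532913208), 0.03047758713364601) 0.07530205527985576
collar 1096 ((0.4448000192642212, 0.3232773542404175), 0.02396257221698761) 0.053862917332132526
trough 1970 ((0.5725004076957703, 0.3636307716369629), (0.21253854036331177, 0.06995972990989685), 9.979422569274902) 0.02985003769210838
grip 412 ((0.36630168557167053, 0.2141028791666031), (0.012294898740947247, 0.0724247395992279), 85.01875305175781) 0.09040825681254056
```

View pics/w2.png

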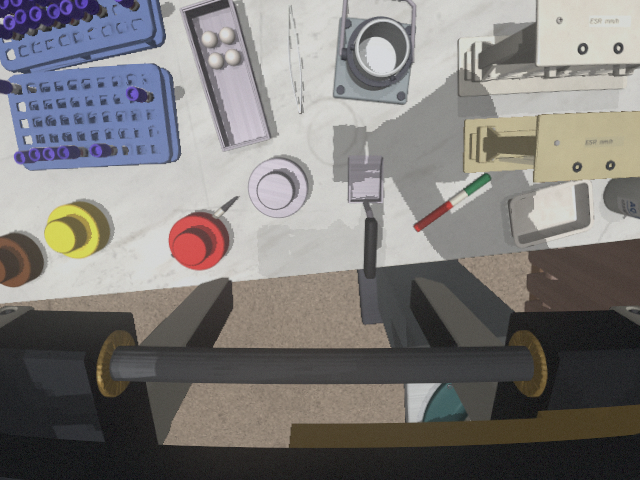

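Call:
apply_moves:
  series:
    - {"slide": [-0.0122,-0.0173,-0.0407],"turn": [0,0,0],"fingers": 1}
    - {"slide": [-0.0122,-0.0173,-0.0407],"turn": [0,0,0],"fingers": 1}
    - {"slide": [-0.0122,-0.0173,-0.0407],"turn": [0,0,0],"fingers": 1}
    - {"slide": [-0.0122,-0.0173,-0.0407],"turn": [0,0,0],"fingers": 1}
    - {"slide": [0,0,-0.0407],"turn": [0,0,0],"fingers": 1}
    - {"slide": [0,0,-0.0407],"turn": [0,0,0],"fingers": 1}
    - {"slide": [0,0,-0.0407],"turn": [0,0,0],"fingers": 0.6}
    - {"slide": [0,0,-0.0407],"turn": [0,0,0],"fingers": 0.2}

```text
time_s: 3.1
ee_pos: [0.3808, 0.2146, 0.0574]
eef_rot: [[0.995, -0.098, -0.0], [-0.098, -0.995, 0.0], [-0.0, -0.0, -1.0]]
force: [0.9, 0.4, -0.6]
gripper_width: 0.0817
```

Call:
apply_moves:
  series:
    - {"slide": [0,0,0],"turn": [0,0,0],"fingers": -0.5}
    - {"slide": [0,0,0],"turn": [0,0,0],"fingers": -1}
    - {"slide": [0,0,0],"turn": [0,0,0],"fingers": -1}
    - {"slide": [0,0,0],"turn": [0,0,0],"fingers": -1}
    - {"slide": [0,0,0],"turn": [0,0,0],"fingers": -1}
    - {"slide": [0,0,0],"turn": [0,0,0],"fingers": -1}
  squeeze: 55

```text
time_s: 3.7
ee_pos: [0.3817, 0.2142, 0.0596]
eef_rot: [[0.995, -0.101, 0.001], [-0.101, -0.995, 0.0], [0.001, -0.0, -1.0]]
force: [0.2, -0.0, -0.5]
gripper_width: 0.0334
```

```bash
python3 - <<'E'
from h import *
I,D,C=snap("wrist","w3"); s=robot.read_state(); print(s["ee_pos"],np.array(s["eef_rot"]).round(4),s["force"].round(1),s["gripper_width"],s["time_s"])
X=cloud("wrist",D,C)
# jar + collar remeasure
for n,a,b,r,z0,z1 in (("jar",.59,.184,.045,.07,.085),("collar",.446,.324,.04,.048,.062)):
    m=(abs(X[...,0]-a)<r)&(abs(X[...,1]-b)<r)&(X[...,2]>z0)&(X[...,2]<z1); print(n,m.sum(),cv2.minEnclosingCircle(X[m][:,:2].astype(np.float32)) if m.any() else "")
# scoop pan points
m=(X[...,0]>.40)&(X[...,0]<.50)&(abs(X[...,1]-.207)<.04)&(X[...,2]>.008)&(X[...,2]<.03)
print("pan",cv2.minAreaRect(X[m][:,:2].astype(np.float32)),m.sum())
# trough from w2
z=np.load("pics/w2.npz")
E
```

```text
[0.38164922 0.21417615 0.05939056] [[ 9.949e-01 -1.013e-01  6.000e-04]
 [-1.013e-01 -9.949e-01  3.000e-04]
 [ 5.000e-04 -3.000e-04 -1.000e+00]] [ 0.1 -0.6 -0.2] 0.029703662120104442 3.75
jar 0 
collar 6357 ((0.4446139633655548, 0.3234183192253113), 0.024698985740542412)
pan ((0.441380113363266, 0.20550644397735596), (0.046260230243206024, 0.059876710176467896), 83.95116424560547) 1503
```

View pics/w3.png

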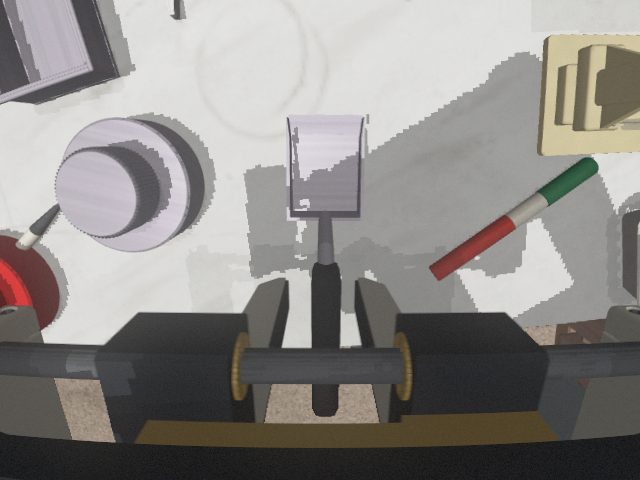

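Call:
apply_moves:
  series:
    - {"slide": [0,0,0],"turn": [0,0,0],"fingers": -1}
    - {"slide": [0,0,0],"turn": [0,0,0],"fingers": -1}
    - {"slide": [0,0,0],"turn": [0,0,0],"fingers": -1}
    - {"slide": [0,0,0],"turn": [0,0,0],"fingers": -1}
    - {"slide": [0,0,0],"turn": [0,0,0],"fingers": -1}

```text
time_s: 4.25
ee_pos: [0.3815, 0.2141, 0.059]
eef_rot: [[0.995, -0.101, -0.0], [-0.101, -0.995, -0.0], [-0.0, 0.0, -1.0]]
force: [0.2, 0.5, 0.8]
gripper_width: 0.012
```

```bash
cat > pan.py <<'E'
from h import *
def pan(X,s,zoff=0):
    # edges of pan walls in tool frame
    R=np.array(s["eef_rot"]); Y=(X-s["ee_pos"])@R
    h=-(Y[...,2])-.059  # height rel. nominal underside when grasp at 78mm: underside z=tcp-0.059
    m=(Y[...,0]>.015)&(Y[...,0]<.11)&(abs(Y[...,1])<.035)&(h>-.052+.0+zoff)&(h<.03)
    return Y,m
E
python3 - <<'E'
from h import *
I,D,C=snap("wrist","w4"); s=robot.read_state(); print(s["ee_pos"],s["force"].round(1),s["gripper_width"],s["time_s"])
X=cloud("wrist",D,C); R=np.array(s["eef_rot"]); Y=(X-s["ee_pos"])@R
m=(Y[...,0]>.02)&(Y[...,0]<.11)&(abs(Y[...,1])<.04)&(X[...,2]>.008)&(X[...,2]<.03)
print("pan in tool",cv2.minAreaRect(Y[m][:,:2].astype(np.float32)),m.sum(), Y[m].min(0),Y[m].max(0))
m=(Y[...,0]>.0)&(Y[...,0]<.03)&(abs(Y[...,1])<.015)&(X[...,2]>.08)&(X[...,2]<.1)
print("bar",Y[m].min(0),Y[m].max(0),np.median(X[m][:,2]),m.sum())
for f,n in (("w2","wrist"),):
    pass
z=np.load("pics/top0.npz"); T=cloud("top",z["D"],cam("top"))
m=(abs(T[...,0]-.593)<.1)&(abs(T[...,1]-.367)<.05)&(T[...,2]>.022)&(T[...,2]<.036); P=T[m][:,:2].astype(np.float32); print("trough top",cv2.minAreaRect(P),len(P))
# w2 (re-derive camera pose from known offset is not saved) -> skip
E
```

```text
[0.38149772 0.21407788 0.05899345] [ 0.1 -0.   1.4] 0.012482783328862709 4.3
pan in tool ((0.059656426310539246, 0.0009930040687322617), (0.06134001538157463, 0.04632753133773804), 0.49223268032073975) 1494 [ 0.02902195 -0.02208829  0.02916847] [0.09052422 0.02427599 0.05097666]
bar [ 9.88074612e-06 -1.49917265e-02 -4.09915877e-02] [ 0.02173765  0.01496775 -0.0210361 ] 0.09032448913078589 2466
trough top ((0.5929580926895142, 0.367285817861557), (0.17395319044589996, 0.06397771835327148), 7.894183158874512) 384
```

Call:
apply_moves:
  series:
    - {"slide": [0,0,0.025],"turn": [0,0,0],"fingers": -1}
    - {"slide": [0,0,0.05],"turn": [0,0,0],"fingers": -1}
    - {"slide": [0,0,0.025],"turn": [0,0,0],"fingers": -1}
    - {"slide": [0.0344,0.0434,0],"turn": [0,0,0.0765],"fingers": -1}
    - {"slide": [0.0344,0.0434,0],"turn": [0,0,0.0765],"fingers": -1}
    - {"slide": [0.0344,0.0434,0],"turn": [0,0,0.0765],"fingers": -1}
    - {"slide": [0.0344,0.0434,0],"turn": [0,0,0.0765],"fingers": -1}
    - {"slide": [0,0,0],"turn": [0,0,0],"fingers": -1}

```text
time_s: 5.1
ee_pos: [0.4932, 0.3557, 0.1366]
eef_rot: [[0.99, 0.142, -0.002], [0.142, -0.99, -0.001], [-0.003, 0.001, -1.0]]
force: [-1.2, 0.6, -2.2]
gripper_width: 0.0127
```

```bash
cat > tr.py <<'E'
from h import *
import sys
I,D,C=snap("wrist",sys.argv[1]); s=robot.read_state(); print(s["ee_pos"].round(4),np.array(s["eef_rot"]).round(3)[:,:2].tolist(),s["force"].round(1),s["gripper_width"],s["time_s"])
X=cloud("wrist",D,C); R=np.array(s["eef_rot"]); Y=(X-s["ee_pos"])@R
h=-Y[...,2]+(-.059)
m=(Y[...,0]>.02)&(Y[...,0]<.11)&(abs(Y[...,1])<.035)&(h>.008)&(h<.026)
print("pan in tool",m.sum(),Y[m].min(0).round(4),Y[m].max(0).round(4), "front edge depth",cv2.minAreaRect(Y[m][:,:2].astype(np.float32)))
o=np.array([.593,.367]); a=np.radians(7.9); u=np.array([np.cos(a),np.sin(a)]); n=np.array([-u[1],u[0]])
t=np.stack([(X[...,:2]-o)@u,(X[...,:2]-o)@n],-1)
m=(X[...,2]>.025)&(X[...,2]<.034)&(abs(t[...,0])<.1)&(abs(t[...,1])<.04)
for k,sg in (("L",1),("R",-1)):
    q=t[m&(sg*t[...,1]>.015)&(abs(t[...,0])<.075)]
    if len(q)>20: p=np.polyfit(q[:,0],q[:,1],1); print("wall",k,len(q),"lat@0",p[1].round(4),"slope deg",np.degrees(p[0]).round(2))
q=t[m&(abs(t[...,1])<.02)]; 
for sg in (1,-1):
    e=q[sg*q[:,0]>.06]
    if len(e): print("end",sg,e[:,0].min().round(4),e[:,0].max().round(4),len(e))
hsv=cv2.cvtColor(I,cv2.COLOR_RGB2HSV)
m=(X[...,2]>.012)&(X[...,2]<.026)&(abs(t[...,0])<.075)&(abs(t[...,1])<.022)&(hsv[...,2]>150)
q=t[m]; print("balls",len(q),q.min(0) if len(q) else "",q.max(0) if len(q) else "")
P=(s["ee_pos"]+R@np.array([.0905,0,.059])); print("nominal lip in trough",((P[:2]-o)@u).round(4),((P[:2]-o)@n).round(4),P[2].round(4))
E
python3 tr.py w5
```

```text
[0.492  0.3541 0.137 ] [[0.99, 0.14], [0.14, -0.99], [-0.003, 0.001]] [-0.4 -0.4 -1.3] 0.012243539225801733 5.15Traceback (most recent call last):
  File "tr.py", line 7, in <module>
    print("pan in tool",m.sum(),Y[m].min(0).round(4),Y[m].max(0).round(4), "front edge depth",cv2.minAreaRect(Y[m][:,:2].astype(np.float32)))
                                ~~~~~~~~^^^
    return umr_minimum(a, axis, None, out, keepdims, initial, where)
ValueError: zero-size array to reduction operation minimum which has no identity
```

View pics/w5.png

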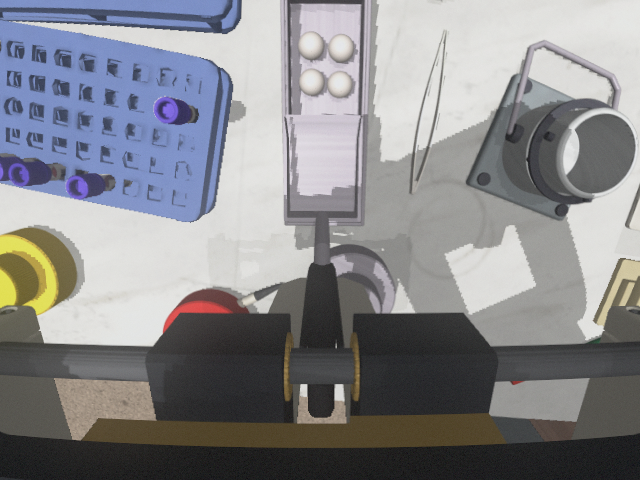

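```bash
sed -i 's/^h=.*/h=.059-Y[...,2]/' tr.py; python3 tr.py w5b
```

```text
[0.4914 0.3532 0.1377] [[0.99, 0.139], [0.139, -0.99], [-0.002, 0.001]] [-0.1 -1.1 -1.4] 0.012556437198190407 5.2
pan in tool 1419 [ 0.0309 -0.0231  0.0331] [0.091  0.0234 0.051 ] front edge depth ((0.06082405894994736, 5.90253621339798e-05), (0.06007257103919983, 0.04641078785061836), 0.43504032492637634)
wall L 1118 lat@0 0.0301 slope deg -1.02
wall R 1060 lat@0 -0.0297 slope deg 0.8
end -1 -0.0899 -0.0876 110
balls 2026 [ 0.00920981 -0.02082616] [0.05587984 0.0206433 ]
nominal lip in trough -0.0122 0.0003 0.0785
```

Call:
apply_moves:
  series:
    - {"slide": [0,0,-0.0231],"turn": [0,0,0],"fingers": -1}
    - {"slide": [0,0,-0.0231],"turn": [0,0,0],"fingers": -1}
    - {"slide": [0,0,-0.0231],"turn": [0,0,0],"fingers": -1}
    - {"slide": [0,0,-0.0231],"turn": [0,0,0],"fingers": -1}
    - {"slide": [0,0,0],"turn": [0,0,0],"fingers": -1}
    - {"slide": [0,0,0],"turn": [0,0,0],"fingers": -1}

```text
time_s: 5.8
ee_pos: [0.4914, 0.3525, 0.066]
eef_rot: [[0.99, 0.138, 0.001], [0.138, -0.99, 0.0], [0.001, -0.0, -1.0]]
force: [0.0, -0.3, -1.7]
gripper_width: 0.0125
```

Call:
apply_moves:
  series:
    - {"slide": [0,0,-0.00125],"turn": [0,0,0],"fingers": -1}
    - {"slide": [0,0,0],"turn": [0,0,0],"fingers": -1}

```text
time_s: 6.0
ee_pos: [0.4918, 0.353, 0.065]
eef_rot: [[0.99, 0.138, 0.001], [0.138, -0.99, 0.001], [0.001, -0.001, -1.0]]
force: [-0.6, -0.4, -1.5]
gripper_width: 0.0126
```

Call:
apply_moves:
  series:
    - {"slide": [0,0,-0.00125],"turn": [0,0,0],"fingers": -1}
    - {"slide": [0,0,0],"turn": [0,0,0],"fingers": -1}

```text
time_s: 6.2
ee_pos: [0.4916, 0.353, 0.0632]
eef_rot: [[0.99, 0.138, 0.0], [0.138, -0.99, 0.0], [0.0, -0.0, -1.0]]
force: [-0.4, -1.1, -0.5]
gripper_width: 0.0128
```

Call:
apply_moves:
  series:
    - {"slide": [0,0,-0.00125],"turn": [0,0,0],"fingers": -1}
    - {"slide": [0,0,0],"turn": [0,0,0],"fingers": -1}

```text
time_s: 6.4
ee_pos: [0.4916, 0.353, 0.062]
eef_rot: [[0.99, 0.138, 0.0], [0.138, -0.99, 0.0], [0.0, -0.0, -1.0]]
force: [0.2, 0.5, -0.9]
gripper_width: 0.0123
```

Call:
apply_moves:
  series:
    - {"slide": [0,0,-0.0008],"turn": [0,0,0],"fingers": -1}
    - {"slide": [0,0,0],"turn": [0,0,0],"fingers": -1}

```text
time_s: 6.6
ee_pos: [0.4916, 0.3531, 0.062]
eef_rot: [[0.99, 0.138, 0.0], [0.138, -0.99, 0.0], [0.0, -0.0, -1.0]]
force: [-3.9, -0.9, 5.9]
gripper_width: 0.0127
```

Call:
apply_moves:
  series:
    - {"slide": [0.01114,0.00155,0],"turn": [0,0,0],"fingers": -1}
    - {"slide": [0.01114,0.00155,0],"turn": [0,0,0],"fingers": -1}
    - {"slide": [0.01114,0.00155,0],"turn": [0,0,0],"fingers": -1}
    - {"slide": [0.01114,0.00155,0],"turn": [0,0,0],"fingers": -1}
    - {"slide": [0.01114,0.00155,0],"turn": [0,0,0],"fingers": -1}
    - {"slide": [0.01114,0.00155,0],"turn": [0,0,0],"fingers": -1}
    - {"slide": [0.01114,0.00155,0],"turn": [0,0,0],"fingers": -1}
    - {"slide": [0.01114,0.00155,0],"turn": [0,0,0],"fingers": -1}

```text
time_s: 7.4
ee_pos: [0.5635, 0.3632, 0.062]
eef_rot: [[0.99, 0.138, -0.0], [0.138, -0.99, 0.0], [0.0, -0.0, -1.0]]
force: [-5.9, -0.9, 8.6]
gripper_width: 0.0127
```

```bash
python3 tr.py w6
```

```text
[0.5646 0.3633 0.0619] [[0.99, 0.138], [0.138, -0.99], [0.001, -0.0]] [-2.8  0.5  6.8] 0.012972802366699928 7.45
pan in tool 7077 [ 0.02   -0.0322  0.033 ] [0.1099 0.0324 0.051 ] front edge depth ((0.06498034298419952, 8.85501503944397e-05), (0.06460252404212952, 0.089850053191185), 89.97132873535156)
wall L 2113 lat@0 0.0293 slope deg -0.04
wall R 2090 lat@0 -0.0289 slope deg 0.01
end 1 0.0791 0.0841 843
end -1 -0.0847 -0.0844 3
balls 3736 [ 0.00050835 -0.02199949] [0.07485076 0.02197644]
nominal lip in trough 0.0619 0.0003 0.003
```

View pics/w6.png

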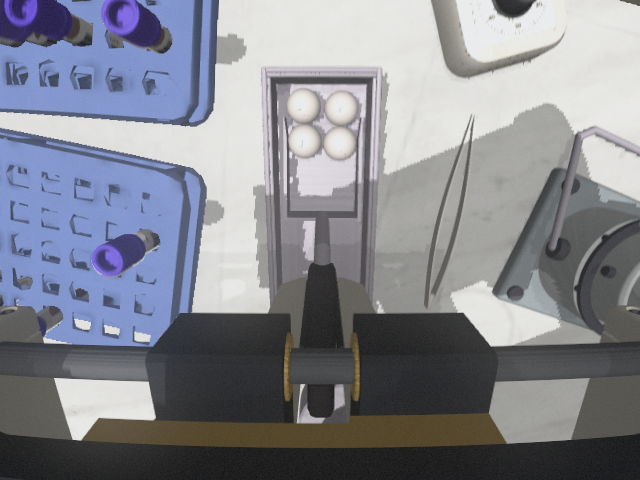

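Call:
apply_moves:
  series:
    - {"slide": [0.0062,0.00086,0],"turn": [0,0,0],"fingers": -1}
    - {"slide": [0.0062,0.00086,0],"turn": [0,0,0],"fingers": -1}
    - {"slide": [0.0062,0.00086,0],"turn": [0,0,0],"fingers": -1}

```text
time_s: 7.75
ee_pos: [0.5781, 0.3652, 0.062]
eef_rot: [[0.99, 0.138, -0.0], [0.138, -0.99, 0.0], [-0.0, -0.0, -1.0]]
force: [-7.0, -0.1, 8.5]
gripper_width: 0.0124
```

Call:
apply_moves:
  series:
    - {"slide": [0.0025,0.00034,0],"turn": [0,0,0],"fingers": -1}
    - {"slide": [0,0,0],"turn": [0,0,0],"fingers": -1}

```text
time_s: 7.95
ee_pos: [0.5804, 0.3655, 0.062]
eef_rot: [[0.99, 0.138, 0.0], [0.138, -0.99, 0.0], [0.0, -0.0, -1.0]]
force: [-3.6, 0.0, 8.1]
gripper_width: 0.0125
```

Call:
apply_moves:
  series:
    - {"slide": [0.0018,0.00025,0],"turn": [0,0,0],"fingers": -1}
    - {"slide": [0,0,0],"turn": [0,0,0],"fingers": -1}

```text
time_s: 8.15
ee_pos: [0.5807, 0.3656, 0.0621]
eef_rot: [[0.99, 0.138, -0.002], [0.138, -0.99, -0.0], [-0.002, -0.0, -1.0]]
force: [-14.0, -2.2, 12.6]
gripper_width: 0.0129
```

Call:
apply_moves:
  series:
    - {"slide": [0.0018,0.00025,0],"turn": [0,0,0],"fingers": -1}
    - {"slide": [0,0,0],"turn": [0,0,0],"fingers": -1}

```text
time_s: 8.35
ee_pos: [0.5813, 0.3659, 0.0626]
eef_rot: [[0.99, 0.139, -0.004], [0.139, -0.99, -0.0], [-0.004, -0.0, -1.0]]
force: [-23.3, -5.3, 20.6]
gripper_width: 0.0125
```

```bash
python3 tr.py w7; python3 - <<'E'
from h import *
s=robot.read_state(); R=np.array(s["eef_rot"]); from scipy.spatial.transform import Rotation as Ro
# tilt back about pan rear-bottom edge (tool x=.0605-.031, z=.059)
y=R[:,1]; piv=s["ee_pos"]+R@np.array([.0295,0,.059])
for d in (10,20,30):
    for sg in (1,):
        Q=Ro.from_rotvec(np.radians(d)*y).as_matrix(); print(d,"lip dz",(Q@(R@np.array([.062,0,0])))[2].round(4),"dTCP",(piv+Q@(s["ee_pos"]-piv)-s["ee_pos"]).round(4), y.round(3))
E
```

```text
[0.5813 0.3659 0.0625] [[0.99, 0.139], [0.139, -0.99], [-0.004, -0.0]] [-23.5  -4.3  20.8] 0.012583821351127218 8.4
pan in tool 6433 [ 0.0201 -0.0319  0.033 ] [0.0962 0.0324 0.051 ] front edge depth ((0.058112066239118576, 0.00023558363318443298), (0.06414373964071274, 0.07602981477975845), 89.77910614013672)
wall L 1756 lat@0 0.0292 slope deg -0.1
wall R 1740 lat@0 -0.0288 slope deg 0.04
end 1 0.0654 0.0843 856
balls 3421 [ 0.01765272 -0.02199561] [0.07497739 0.02199361]
nominal lip in trough 0.0785 0.0006 0.0031
10 lip dz 0.0105 dTCP [-0.0097 -0.0014 -0.006 ] [ 0.139 -0.99  -0.   ]
20 lip dz 0.021 dTCP [-0.0183 -0.0026 -0.0136] [ 0.139 -0.99  -0.   ]
30 lip dz 0.0308 dTCP [-0.0254 -0.0035 -0.0226] [ 0.139 -0.99  -0.   ]
```

Call:
apply_moves:
  series:
    - {"slide": [-0.00375,-0.0005,0.0019],"turn": [0,0,0],"fingers": -1}
    - {"slide": [-0.0061,-0.0009,-0.00375],"turn": [0.0154,-0.11,0],"fingers": -1}
    - {"slide": [-0.0061,-0.0009,-0.00375],"turn": [0.0154,-0.11,0],"fingers": -1}
    - {"slide": [-0.0054,-0.00075,-0.0023],"turn": [0.0154,-0.11,0],"fingers": -1}
    - {"slide": [-0.0054,-0.00075,-0.0023],"turn": [0.0154,-0.11,0],"fingers": -1}
    - {"slide": [-0.0045,-0.0006,-0.0006],"turn": [0.0154,-0.11,0],"fingers": -1}
    - {"slide": [0,0,0],"turn": [0,0,0],"fingers": -1}
    - {"slide": [0,0,0],"turn": [0,0,0],"fingers": -1}

```text
time_s: 9.2
ee_pos: [0.5575, 0.3622, 0.0528]
eef_rot: [[0.898, 0.139, 0.417], [0.126, -0.99, 0.058], [0.421, 0.0, -0.907]]
force: [-0.1, -0.1, -2.1]
gripper_width: 0.0125
```

```bash
python3 tr.py w8
```

```text
[0.5581 0.3623 0.0531] [[0.898, 0.138], [0.125, -0.99], [0.421, -0.0]] [ 0.6 -0.5 -2.2] 0.012959658726392745 9.25
pan in tool 6020 [ 0.02   -0.032   0.0331] [0.0892 0.0323 0.051 ] front edge depth ((0.05462004989385605, 0.0001714751124382019), (0.06917531788349152, 0.06434756517410278), 0.08933302015066147)
wall L 2197 lat@0 0.0278 slope deg -2.07
wall R 2199 lat@0 -0.0275 slope deg 2.06
end 1 0.06 0.0849 751
end -1 -0.0895 -0.0866 79
balls 113 [ 0.01798659 -0.02140264] [0.04138976 0.01997396]
nominal lip in trough 0.0717 0.0002 0.0377
```

View pics/w8.png

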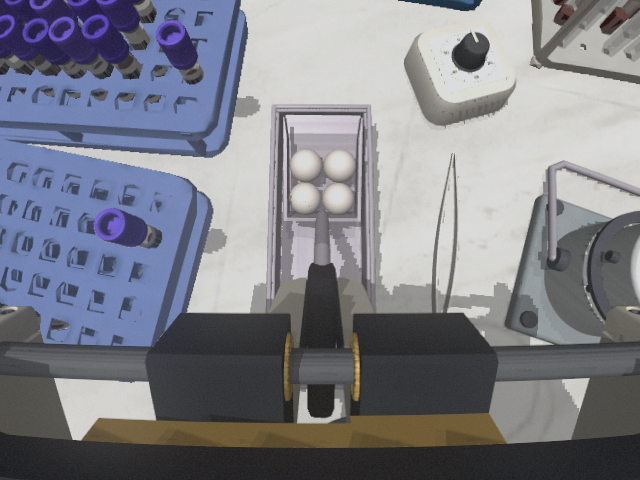

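Call:
apply_moves:
  series:
    - {"slide": [0,0,0.025],"turn": [0,0,0],"fingers": -1}
    - {"slide": [0,0,0.0442],"turn": [-0.0134,0.0953,0],"fingers": -1}
    - {"slide": [0,0,0.0442],"turn": [-0.0134,0.0953,0],"fingers": -1}
    - {"slide": [0,0,0.019],"turn": [-0.0134,0.0953,0],"fingers": -1}

```text
time_s: 9.65
ee_pos: [0.5592, 0.3629, 0.1636]
eef_rot: [[0.969, 0.139, 0.205], [0.135, -0.99, 0.032], [0.208, -0.003, -0.978]]
force: [-0.1, 0.7, -0.8]
gripper_width: 0.013
```

Call:
apply_moves:
  series:
    - {"slide": [-0.007,-0.0153,0],"turn": [0,0,0],"fingers": -1}
    - {"slide": [-0.01375,-0.0307,0],"turn": [0,0,0],"fingers": -1}
    - {"slide": [-0.01375,-0.0307,0],"turn": [0,0,0],"fingers": -1}
    - {"slide": [-0.01375,-0.0307,0],"turn": [0,0,0],"fingers": -1}
    - {"slide": [-0.01375,-0.0307,0],"turn": [0,0,0],"fingers": -1}
    - {"slide": [-0.01375,-0.0307,0],"turn": [0,0,0],"fingers": -1}
    - {"slide": [-0.01375,-0.0307,0],"turn": [0,0,0],"fingers": -1}
    - {"slide": [-0.01375,-0.0307,0],"turn": [0,0,0],"fingers": -1}

```text
time_s: 10.45
ee_pos: [0.4745, 0.1767, 0.1579]
eef_rot: [[0.969, 0.138, 0.205], [0.135, -0.99, 0.029], [0.207, 0.0, -0.978]]
force: [-0.1, 0.2, -2.5]
gripper_width: 0.0128
```

Call:
apply_moves:
  series:
    - {"slide": [-0.007,-0.0153,0],"turn": [0,0,0],"fingers": -1}
    - {"slide": [0,0,0],"turn": [0,0,0],"fingers": -1}
    - {"slide": [0,0,0],"turn": [0,0,0],"fingers": -1}

```text
time_s: 10.75
ee_pos: [0.4698, 0.1659, 0.1587]
eef_rot: [[0.969, 0.138, 0.206], [0.135, -0.99, 0.029], [0.208, -0.0, -0.978]]
force: [-1.0, -0.3, -1.1]
gripper_width: 0.0127
```

```bash
cat > jar.py <<'E'
from h import *
import sys
I,D,C=snap("wrist",sys.argv[1]); s=robot.read_state(); R=np.array(s["eef_rot"]); print(s["ee_pos"].round(4),R.round(3).tolist(),s["force"].round(1),s["time_s"])
X=cloud("wrist",D,C); Y=(X-s["ee_pos"])@R
m=(abs(X[...,0]-.591)<.045)&(abs(X[...,1]-.183)<.045)&(X[...,2]>.073)&(X[...,2]<.08)
P=X[m][:,:2]
if len(P)>50:
    A=np.c_[2*P,np.ones(len(P))]; c=np.linalg.lstsq(A,(P**2).sum(1),rcond=None)[0]; print("jar LSQ",c[:2],np.sqrt(c[2]+c[:2]@c[:2]),len(P),cv2.minEnclosingCircle(P.astype(np.float32)))
L=s["ee_pos"]+R@np.array([.0905,0,.059]); print("lip",L.round(4))
h=.059-Y[...,2]; m=(Y[...,0]>.03)&(Y[...,0]<.09)&(abs(Y[...,1])<.021)&(h>.014)&(h<.024); print("ball-top pts",m.sum(),Y[m].mean(0) if m.any() else "")
# tall stuff near jar
q=X[(X[...,2]>.12)&(Y[...,0]>.1)]; print("tall",len(q),q.min(0) if len(q) else "",q.max(0) if len(q) else "")
E
python3 jar.py w9
```

```text
[0.4698 0.1662 0.1586] [[0.969, 0.138, 0.206], [0.135, -0.99, 0.029], [0.208, -0.0, -0.978]] [-0.3 -0.6 -2.9] 10.8
jar LSQ [0.58915112 0.18263443] 0.027611371842968475 719 ((0.5897621512413025, 0.1827286183834076), 0.02993132174015045)
lip [0.5696 0.1801 0.1197]
ball-top pts 3697 [0.05097384 0.00014162 0.04062656]
tall 2903 [0.58304599 0.02342695 0.17053737] [0.60382874 0.07101844 0.17672717]
```

View pics/w9.png

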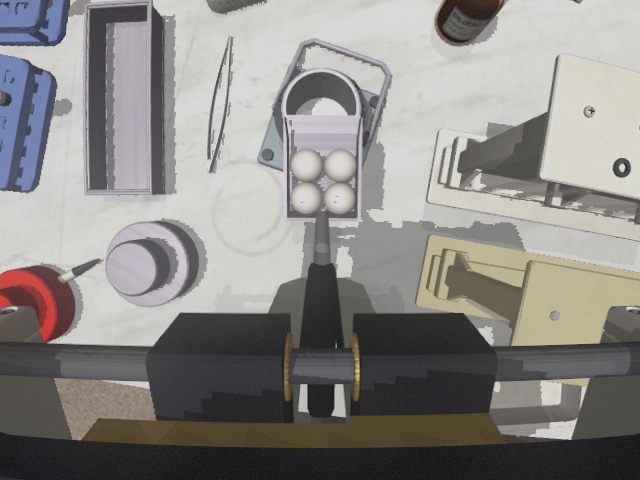

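```bash
python3 - <<'E'
import numpy as np
u=np.array([.9903,.1385]); J=np.array([.5905,.1827])
def tcp(th,off,z):
    t=np.radians(th); c,s=np.cos(t),np.sin(t); L=J+off*u
    return np.r_[L-u*(.0905*c+.059*s), z-(.0905*s-.059*c)]
p=np.array([.4698,.1662,.1586]); 
seq=[(12,-.02,.10),(12,-.016,.086)]+[(t,-.016,.085) for t in (5,-2,-9,-14,-19,-23,-27,-31,-35,-40,-46,-52)]
q=12
for th,o,z in seq:
    n=tcp(th,o,z); d=(n-p)/.8; print(th,(d).round(4).tolist(),"turn",((th-q)/45*np.array([.1385,-.9903,0])).round(4).tolist(),n.round(4)); p=n;q=th
E
```

```text
12 [0.0014, -0.0003, -0.0246] turn [0.0, -0.0, 0.0] [0.4709 0.166  0.1389]
12 [0.005, 0.0007, -0.0175] turn [0.0, -0.0, 0.0] [0.4748 0.1665 0.1249]
5 [0.0068, 0.001, 0.0137] turn [-0.0215, 0.154, -0.0] [0.4803 0.1673 0.1359]
-2 [0.0086, 0.0012, 0.014] turn [-0.0215, 0.154, -0.0] [0.4871 0.1682 0.1471]
-9 [0.0102, 0.0014, 0.0129] turn [-0.0215, 0.154, -0.0] [0.4953 0.1694 0.1574]
-14 [0.0082, 0.0011, 0.0084] turn [-0.0154, 0.11, -0.0] [0.5018 0.1703 0.1641]
-19 [0.0089, 0.0012, 0.0076] turn [-0.0154, 0.11, -0.0] [0.5089 0.1713 0.1702]
-23 [0.0076, 0.0011, 0.0055] turn [-0.0123, 0.088, -0.0] [0.515  0.1721 0.1747]
-27 [0.0079, 0.0011, 0.005] turn [-0.0123, 0.088, -0.0] [0.5213 0.173  0.1787]
-31 [0.0082, 0.0012, 0.0044] turn [-0.0123, 0.088, -0.0] [0.5279 0.1739 0.1822]
-35 [0.0085, 0.0012, 0.0038] turn [-0.0123, 0.088, -0.0] [0.5348 0.1749 0.1852]
-40 [0.011, 0.0015, 0.0039] turn [-0.0154, 0.11, -0.0] [0.5436 0.1761 0.1884]
-46 [0.0136, 0.0019, 0.0034] turn [-0.0185, 0.132, -0.0] [0.5544 0.1777 0.1911]
-52 [0.0139, 0.0019, 0.0019] turn [-0.0185, 0.132, -0.0] [0.5655 0.1792 0.1926]
```

Call:
apply_moves:
  series:
    - {"slide": [0.0014,-0.0003,-0.0246],"turn": [0,0,0],"fingers": -1}
    - {"slide": [0.005,0.0007,-0.0175],"turn": [0,0,0],"fingers": -1}
    - {"slide": [0.0068,0.001,0.0137],"turn": [-0.0215,0.154,0],"fingers": -1}
    - {"slide": [0.0086,0.0012,0.014],"turn": [-0.0215,0.154,0],"fingers": -1}
    - {"slide": [0.0102,0.0014,0.0129],"turn": [-0.0215,0.154,0],"fingers": -1}
    - {"slide": [0.0082,0.0011,0.0084],"turn": [-0.0154,0.11,0],"fingers": -1}
    - {"slide": [0.0089,0.0012,0.0076],"turn": [-0.0154,0.11,0],"fingers": -1}
    - {"slide": [0.0076,0.0011,0.0055],"turn": [-0.0123,0.088,0],"fingers": -1}

```text
time_s: 11.6
ee_pos: [0.516, 0.1723, 0.1738]
eef_rot: [[0.91, 0.139, -0.391], [0.127, -0.99, -0.055], [-0.394, 0.0, -0.919]]
force: [0.2, -0.6, -1.7]
gripper_width: 0.0129
```

Call:
apply_moves:
  series:
    - {"slide": [0.0079,0.0011,0.005],"turn": [-0.0123,0.088,0],"fingers": -1}
    - {"slide": [0.0082,0.0012,0.0044],"turn": [-0.0123,0.088,0],"fingers": -1}
    - {"slide": [0.0085,0.0012,0.0038],"turn": [-0.0123,0.088,0],"fingers": -1}
    - {"slide": [0.011,0.0015,0.0039],"turn": [-0.0154,0.11,0],"fingers": -1}
    - {"slide": [0.0136,0.0019,0.0034],"turn": [-0.0185,0.132,0],"fingers": -1}
    - {"slide": [0.0139,0.0019,0.0019],"turn": [-0.0185,0.132,0],"fingers": -1}
    - {"slide": [0,0,0],"turn": [0,0,0],"fingers": -1}
    - {"slide": [0,0,0],"turn": [0,0,0],"fingers": -1}

```text
time_s: 12.4
ee_pos: [0.5657, 0.1792, 0.1906]
eef_rot: [[0.61, 0.139, -0.78], [0.085, -0.99, -0.11], [-0.788, 0.001, -0.616]]
force: [-0.1, 0.1, -1.9]
gripper_width: 0.0129
```

```bash
python3 jar.py w10; python3 - <<'E'
from h import *
a=snap("top","top2")[0][155:335,300:470]; b=robot.snapshot("side")[0][200:420,200:480]
w=np.load("pics/w10.npz")["I"]
c=np.zeros((600,800,3),np.uint8); c[:360,:480]=cv2.resize(w,(480,360)); c[:330,480:]=cv2.resize(a,(312,330))[:, :320] if 0 else cv2.copyMakeBorder(cv2.resize(a,(312,330)),0,0,0,8,0); c[360:580,:280]=b
cv2.imwrite("pics/mix.png",c[...,::-1])
E
```

```text
[0.5654 0.1791 0.1919] [[0.611, 0.139, -0.779], [0.085, -0.99, -0.109], [-0.787, 0.0, -0.617]] [-1.1 -0.6 -1.4] 12.45
jar LSQ [0.59095345 0.1830024 ] 0.02753825138961765 1717 ((0.5907891988754272, 0.18255865573883057), 0.03077690489590168)
lip [0.5748 0.1804 0.0843]
ball-top pts 519 [ 0.03839279 -0.00529403  0.03992245]
tall 0
```

View pics/mix.png

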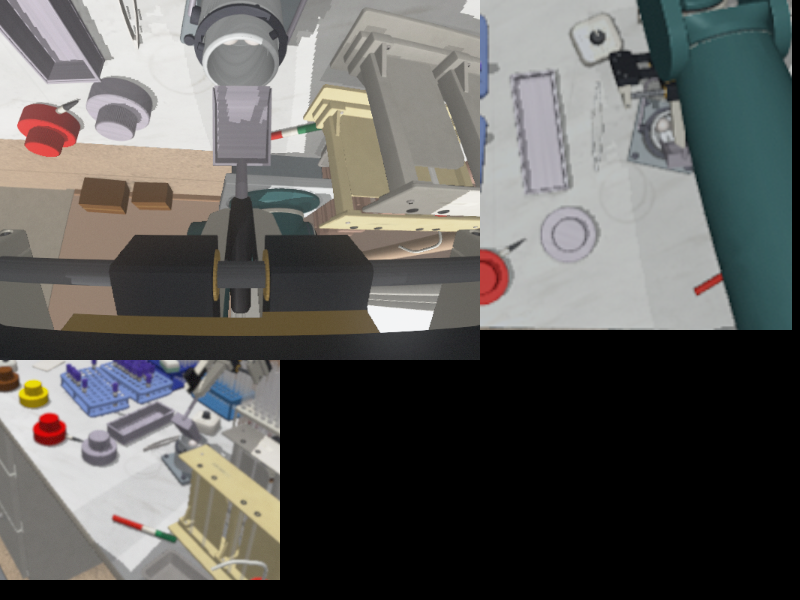

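Call:
apply_moves:
  series:
    - {"slide": [-0.01,0.0,0.025],"turn": [0.02,-0.143,0],"fingers": -1}
    - {"slide": [-0.0281,0.004,0],"turn": [0.02,-0.143,0],"fingers": -1}
    - {"slide": [-0.0281,0.004,0],"turn": [0.02,-0.143,0],"fingers": -1}
    - {"slide": [-0.0281,0.004,0],"turn": [0.02,-0.143,0],"fingers": -1}
    - {"slide": [-0.0281,0.004,-0.025],"turn": [0.02,-0.143,0],"fingers": -1}
    - {"slide": [-0.0281,0.004,-0.025],"turn": [0.02,-0.143,0],"fingers": -1}
    - {"slide": [-0.0281,0.004,-0.025],"turn": [0.02,-0.143,0],"fingers": -1}
    - {"slide": [-0.0281,0.004,-0.025],"turn": [0.02,-0.143,0],"fingers": -1}

```text
time_s: 13.35
ee_pos: [0.3991, 0.2012, 0.1331]
eef_rot: [[0.99, 0.138, 0.008], [0.138, -0.99, 0.003], [0.009, -0.002, -1.0]]
force: [-0.5, 0.1, -0.8]
gripper_width: 0.0129
```

Call:
apply_moves:
  series:
    - {"slide": [-0.015,0.002,0],"turn": [0,0,0],"fingers": -1}
    - {"slide": [0,0,0],"turn": [0,0,0],"fingers": -1}
    - {"slide": [0,0,0],"turn": [0,0,0],"fingers": -1}

```text
time_s: 13.65
ee_pos: [0.3888, 0.203, 0.1345]
eef_rot: [[0.99, 0.139, 0.002], [0.139, -0.99, 0.001], [0.002, -0.001, -1.0]]
force: [1.0, -0.0, -1.8]
gripper_width: 0.0125
```

Call:
apply_moves:
  series:
    - {"slide": [0,0,-0.0233],"turn": [0,0,0],"fingers": -1}
    - {"slide": [0,0,-0.0233],"turn": [0,0,0],"fingers": -1}
    - {"slide": [0,0,-0.0233],"turn": [0,0,0],"fingers": -1}
    - {"slide": [0,0,-0.0213],"turn": [0,0,0],"fingers": -1}
    - {"slide": [0,0,0],"turn": [0,0,0],"fingers": -1}
    - {"slide": [0,0,-0.0013],"turn": [0,0,0],"fingers": -1}
    - {"slide": [0,0,0],"turn": [0,0,0],"fingers": -1}

```text
time_s: 14.35
ee_pos: [0.3888, 0.2027, 0.0591]
eef_rot: [[0.99, 0.138, -0.0], [0.138, -0.99, -0.0], [-0.0, 0.0, -1.0]]
force: [-0.2, 0.5, -0.9]
gripper_width: 0.0129
```

Call:
apply_moves:
  series:
    - {"slide": [0,0,-0.001],"turn": [0,0,0],"fingers": -1}
    - {"slide": [0,0,0],"turn": [0,0,0],"fingers": -1}

```text
time_s: 14.55
ee_pos: [0.3882, 0.2027, 0.058]
eef_rot: [[0.99, 0.138, 0.0], [0.138, -0.99, 0.0], [0.0, 0.0, -1.0]]
force: [0.3, 0.1, -1.4]
gripper_width: 0.0126
```

Call:
apply_moves:
  series:
    - {"slide": [0,0,-0.0012],"turn": [0,0,0],"fingers": -1}
    - {"slide": [0,0,0],"turn": [0,0,0],"fingers": -1}

```text
time_s: 14.75
ee_pos: [0.3882, 0.2028, 0.0578]
eef_rot: [[0.99, 0.138, 0.001], [0.138, -0.99, 0.0], [0.001, -0.0, -1.0]]
force: [-3.9, -0.8, 7.9]
gripper_width: 0.0127
```

Call:
apply_moves:
  series:
    - {"slide": [0,0,-0.0012],"turn": [0,0,0],"fingers": -1}
    - {"slide": [0,0,0],"turn": [0,0,0],"fingers": -1}

```text
time_s: 14.95
ee_pos: [0.3883, 0.2029, 0.0578]
eef_rot: [[0.99, 0.138, 0.001], [0.138, -0.99, 0.0], [0.001, -0.0, -1.0]]
force: [-10.7, -4.7, 19.7]
gripper_width: 0.0128
```

Call:
apply_moves:
  series:
    - {"slide": [0,0,0.0012],"turn": [0,0,0],"fingers": -1}
    - {"slide": [0,0,0],"turn": [0,0,0],"fingers": -0.4}
    - {"slide": [0,0,0],"turn": [0,0,0],"fingers": 0.2}
    - {"slide": [0,0,0],"turn": [0,0,0],"fingers": 0.6}
    - {"slide": [0,0,0],"turn": [0,0,0],"fingers": 0.6}
    - {"slide": [0,0,0],"turn": [0,0,0],"fingers": 0.6}
    - {"slide": [0,0,0.04],"turn": [0,0,0],"fingers": 0.6}
    - {"slide": [0,0,0.05],"turn": [0,0,0],"fingers": 0.8}

```text
time_s: 15.75
ee_pos: [0.387, 0.2023, 0.1282]
eef_rot: [[0.99, 0.138, -0.003], [0.138, -0.99, -0.001], [-0.003, 0.001, -1.0]]
force: [0.8, -0.6, 0.5]
gripper_width: 0.0638
```

Call:
apply_moves:
  series:
    - {"slide": [0,0,0.05],"turn": [0,0,0],"fingers": 1}
    - {"slide": [0,0,0.04],"turn": [0,0,0],"fingers": 1}
    - {"slide": [0,0,0.0],"turn": [0,0,0],"fingers": 1}

```text
time_s: 16.05
ee_pos: [0.3891, 0.2032, 0.2054]
eef_rot: [[0.99, 0.138, 0.006], [0.138, -0.99, 0.002], [0.006, -0.002, -1.0]]
force: [0.8, -0.2, -0.5]
gripper_width: 0.0881
```

```bash
cat > sc.py <<'E'
from h import *
import sys
I,D,C=snap("wrist",sys.argv[1]); s=robot.read_state(); print(s["ee_pos"].round(4),s["joint_positions"].round(1),s["force"].round(1),s["gripper_width"],s["time_s"])
X=cloud("wrist",D,C)
def circ(n,a,b,r,z0,z1):
    m=(abs(X[...,0]-a)<r)&(abs(X[...,1]-b)<r)&(X[...,2]>z0)&(X[...,2]<z1); P=X[m][:,:2].astype(np.float32)
    if len(P)>30:
        A=np.c_[2*P,np.ones(len(P))]; c=np.linalg.lstsq(A,(P**2).sum(1),rcond=None)[0]; print(n,len(P),"enc",cv2.minEnclosingCircle(P),"lsq",c[:2],"z",np.median(X[m][:,2]))
circ("jar",.591,.183,.045,.073,.08); circ("collar",.446,.324,.04,.05,.06)
m=(abs(X[...,0]-.591)<.025)&(abs(X[...,1]-.183)<.025)&(X[...,2]>.015)&(X[...,2]<.07); print("in jar heights",m.sum(),np.percentile(X[m][:,2],[5,25,50,75,95]).round(3) if m.any() else "")
hsv=cv2.cvtColor(I,cv2.COLOR_RGB2HSV)
m=(X[...,2]>.06)&(abs(X[...,0]-.37)<.1)&(abs(X[...,1]-.2)<.08)&(hsv[...,2]<70); print("scoop bar",m.sum(),cv2.minAreaRect(X[m][:,:2].astype(np.float32)) if m.any() else "",X[m][:,2].max() if m.any() else "")
E
python3 sc.py w11
```

```text
[0.3885 0.203  0.2027] [ 24.2 -24.  111.3  -0.   92.5 106.3] [-0.2 -0.1 -0.4] 0.09085321829880556 16.1
jar 493 enc ((0.5773442983627319, 0.18066740036010742), 0.026898134499788284) lsq [0.58799376 0.18234649] z 0.07532705200121337
collar 2176 enc ((0.44400131702423096, 0.3234654664993286), 0.02428331784904003) lsq [0.44442394 0.32255326] z 0.05386159986657671
in jar heights 857 [0.019 0.02  0.02  0.029 0.064]
scoop bar 67757 ((0.416397362947464, 0.20698873698711395), (0.1165856122970581, 0.12264740467071533), 55.326290130615234) 0.3718733902135524
```

```bash
python3 - <<'E'
from h import *
I,D,C=snap("top","top3"); X=cloud("top",D,C)
m=(np.hypot(X[...,0]-.592,X[...,1]-.183)<.035)
v,u=np.where(m); print(u.min(),u.max(),v.min(),v.max())
sub=X[v.min():v.max()+1,u.min():u.max()+1,2]; print((sub*1000).round().astype(int)[::1])
m=(abs(X[...,0]-.593)<.075)&(abs(X[...,1]-.367)<.02); print("trough max z",np.percentile(X[m][:,2],[50,99]))
w=np.load("pics/w9.npz")["I"][50:125,275:370]
a=np.hstack([cv2.resize(I[190:330,320:440],(360,420)),cv2.resize(np.load("pics/w11.npz")["I"],(440,330)) if 0 else cv2.resize(np.load("pics/w11.npz")["I"][0:240],(440,420))])
cv2.imwrite("pics/chk.png",a[...,::-1])
E
```

```text
390 417 214 240
[[  13    8    8   10   14   14   16   55   60   62   56   56   61   56
    54   56   55   65   55   58   55   54   13   12   16   17   15   14]
 [  16   16   20   15   16   55   60   61   59   52   63   77   70   72
    73   78   79   79   78   80   56   49   64   18   20   19   11   17]
 [  19   11   18    7   55   57   56   56   48   74   77 1594   80   73
    68   69   66   73   75   74   75   78   63   65   16   15   13    8]
 [  14   12   18   55   55   55   52   49   73   72   72   50   47   44
    41   49   56   58   62   68   73   77   79   64   72   17   24   19]
 [  13   10   17   54   59   54   60   74   80   34   28   15   21   20
    29   30   55   63   57   53   65   72   80   86   56   50   12   10]
 [  10   15   63   55   57   64   71   75   56   67   57   55   19   25
    46   54   56   55   62   56   54   63   67   76   76   54   56   14]
 [  12   55   55   56   53   80   75   53   55   58   59   57   54   25
    55   55   59   59   57   62   54   53   60   74   74   71   51   12]
 [  19   60   50   58   72   77   70   58   60   60   61   61   60   
[... 2168 characters left out ...]
  76   72
    22   19   21   82   76   84   76   74   54   58   55   55   15   11]
 [   0   11   24   33   56   63   56   54   44   50   65   77   81   75
    74   75   78   77   75   76   45   55   59   57   56   13   16   13]
 [  10   12   10   22   30   56   58   57   58   55   58   52   55   61
    62   55   58   49   72   70   57   53   61   52   12   13   13   18]
 [  12   12   12   17   15   31   34   58   58   57   50   65   60   54
    58   56   57   57   69   54   54   57   15    9   14    5   16   15]
 [   9   11   14   16   12   12   22   24   42   58   64   63   61   50
    56   57   57   56   53   58   11    9    8    6   13   19   12   14]]
trough max z [0.00373349 0.02653827]
```

Call:
apply_moves:
  series:
    - {"slide": [0.018,0.0378,-0.0305],"turn": [0,0,-0.0445],"fingers": 1}
    - {"slide": [0.018,0.0378,-0.0305],"turn": [0,0,-0.0445],"fingers": 1}
    - {"slide": [0.018,0.0378,-0.0305],"turn": [0,0,-0.0445],"fingers": 1}
    - {"slide": [0.018,0.0378,-0.0305],"turn": [0,0,-0.0445],"fingers": 1}
    - {"slide": [0,0,-0.0231],"turn": [0,0,0],"fingers": 1}
    - {"slide": [0,0,-0.0231],"turn": [0,0,0],"fingers": 1}
    - {"slide": [0,0,-0.0231],"turn": [0,0,0],"fingers": 1}
    - {"slide": [0,0,-0.0231],"turn": [0,0,0],"fingers": 0.6}

```text
time_s: 16.95
ee_pos: [0.4445, 0.3231, 0.0267]
eef_rot: [[1.0, -0.001, -0.002], [-0.001, -1.0, -0.002], [-0.002, 0.002, -1.0]]
force: [0.3, 0.6, 0.3]
gripper_width: 0.0886
```

Call:
apply_moves:
  series:
    - {"slide": [0,0,0],"turn": [0,0,0],"fingers": 0.3}
    - {"slide": [0,0,0],"turn": [0,0,0],"fingers": -0.2}
    - {"slide": [0,0,0],"turn": [0,0,0],"fingers": -0.2}
    - {"slide": [0,0,0],"turn": [0,0,0],"fingers": -0.2}
    - {"slide": [0,0,0],"turn": [0,0,0],"fingers": -0.2}
    - {"slide": [0,0,0],"turn": [0,0,0],"fingers": -0.2}
    - {"slide": [0,0,0],"turn": [0,0,0],"fingers": -0.2}
    - {"slide": [0,0,0],"turn": [0,0,0],"fingers": -0.2}
  squeeze: 20

```text
time_s: 17.75
ee_pos: [0.4455, 0.3236, 0.0294]
eef_rot: [[1.0, -0.001, 0.0], [-0.001, -1.0, -0.0], [0.0, 0.0, -1.0]]
force: [-0.3, -0.4, -0.1]
gripper_width: 0.0769
```

Call:
apply_moves:
  series:
    - {"slide": [0,0,0],"turn": [0,0,0],"fingers": 1}
    - {"slide": [0,0,0],"turn": [0,0,0],"fingers": 1}
    - {"slide": [0,0,0],"turn": [0,0,0],"fingers": 1}
    - {"slide": [0,0,0.005],"turn": [0,0,0],"fingers": 1}
    - {"slide": [0,0,0],"turn": [0,0,0],"fingers": 0.5}
    - {"slide": [0,0,0],"turn": [0,0,0],"fingers": -0.2}
    - {"slide": [0,0,0],"turn": [0,0,0],"fingers": -0.2}
    - {"slide": [0,0,0],"turn": [0,0,0],"fingers": -0.2}
  squeeze: 30

```text
time_s: 18.55
ee_pos: [0.4455, 0.3236, 0.0333]
eef_rot: [[1.0, -0.001, -0.0], [-0.001, -1.0, -0.0], [-0.0, 0.0, -1.0]]
force: [0.2, 0.2, -0.8]
gripper_width: 0.0655
```

Call:
apply_moves:
  series:
    - {"slide": [0,0,0],"turn": [0,0,0],"fingers": -0.2}
    - {"slide": [0,0,0],"turn": [0,0,0],"fingers": -0.2}
    - {"slide": [0,0,0],"turn": [0,0,0],"fingers": -0.2}
    - {"slide": [0,0,0],"turn": [0,0,0],"fingers": -0.2}
    - {"slide": [0,0,0],"turn": [0,0,0],"fingers": -0.2}
    - {"slide": [0,0,0],"turn": [0,0,0],"fingers": -0.2}

```text
time_s: 19.15
ee_pos: [0.4455, 0.3236, 0.0333]
eef_rot: [[1.0, -0.001, 0.0], [-0.001, -1.0, -0.0], [0.0, 0.0, -1.0]]
force: [0.5, 1.0, 0.2]
gripper_width: 0.0454
```

Call:
apply_moves:
  series:
    - {"slide": [0,0,0],"turn": [0,0,0],"fingers": 1}
    - {"slide": [0,0,0],"turn": [0,0,0],"fingers": 1}
    - {"slide": [0,0,0],"turn": [0,0,0.1818],"fingers": 1}
    - {"slide": [0,0,0],"turn": [0,0,0.1818],"fingers": 1}
    - {"slide": [0,0,0],"turn": [0,0,0.1818],"fingers": 1}
    - {"slide": [0,0,0],"turn": [0,0,0.1818],"fingers": 1}
    - {"slide": [0,0,0],"turn": [0,0,0.1818],"fingers": 1}
    - {"slide": [0,0,0],"turn": [0,0,0.1818],"fingers": 1}

```text
time_s: 19.95
ee_pos: [0.4455, 0.3237, 0.0334]
eef_rot: [[0.651, 0.759, 0.0], [0.759, -0.651, 0.0], [0.0, 0.0, -1.0]]
force: [-0.2, -0.5, -0.1]
gripper_width: 0.0927
```

Call:
apply_moves:
  series:
    - {"slide": [0,0,0],"turn": [0,0,0.1818],"fingers": 0.8}
    - {"slide": [0,0,0],"turn": [0,0,0.1818],"fingers": 0.8}
    - {"slide": [0,0,0],"turn": [0,0,0.1818],"fingers": 0.8}
    - {"slide": [0,0,0],"turn": [0,0,0.1818],"fingers": 0.8}
    - {"slide": [0,0,0],"turn": [0,0,0.1818],"fingers": 0.5}
    - {"slide": [0,0,0],"turn": [0,0,0],"fingers": -0.2}
    - {"slide": [0,0,0],"turn": [0,0,0],"fingers": -0.2}
    - {"slide": [0,0,0],"turn": [0,0,0],"fingers": -0.2}

```text
time_s: 20.75
ee_pos: [0.4455, 0.3237, 0.0334]
eef_rot: [[0.005, 1.0, 0.0], [1.0, -0.005, 0.0], [0.0, 0.0, -1.0]]
force: [-0.2, 0.5, -0.4]
gripper_width: 0.0561
```

Call:
apply_moves:
  series:
    - {"slide": [0,0,0],"turn": [0,0,0],"fingers": -0.2}
    - {"slide": [0,0,0],"turn": [0,0,0],"fingers": -0.2}
    - {"slide": [0,0,0],"turn": [0,0,0],"fingers": -0.2}
    - {"slide": [0,0,0],"turn": [0,0,0],"fingers": -0.2}
    - {"slide": [0,0,0],"turn": [0,0,0],"fingers": -0.2}
    - {"slide": [0,0,0],"turn": [0,0,0],"fingers": -0.2}
    - {"slide": [0,0,0],"turn": [0,0,0],"fingers": -0.2}
  squeeze: 50

```text
time_s: 21.45
ee_pos: [0.4455, 0.3237, 0.0334]
eef_rot: [[0.001, 1.0, 0.0], [1.0, -0.001, 0.0], [0.0, 0.0, -1.0]]
force: [1.7, -0.5, 0.3]
gripper_width: 0.045
```

```bash
python3 - <<'E'
from h import *
s=robot.read_state(); print(s["ee_pos"].round(4),np.array(s["eef_rot"]).round(3).tolist(),s["joint_positions"].round(1),s["gripper_width"],s["force"].round(1))
# collar-jar vector from images in which both are seen: top0
z=np.load("pics/top0.npz"); X=cloud("top",z["D"],cam("top"))
# outline circles by edges in colour: jar rim (z .076): ring of z>.068 pixels near
for f in ("top0","top3"):
    z=np.load(f"pics/{f}.npz"); X=cloud("top",z["D"],cam("top"))
    m=(np.hypot(X[...,0]-.591,X[...,1]-.183)<.036)&(X[...,2]>.069)&(X[...,2]<.09); P=X[m][:,:2]
    A=np.c_[2*P,np.ones(len(P))]; c=np.linalg.lstsq(A,(P**2).sum(1),rcond=None)[0]; print(f,"jar",len(P),c[:2].round(4),np.sqrt(c[2]+c[:2]@c[:2]).round(4))
    m=(np.hypot(X[...,0]-.447,X[...,1]-.324)<.03)&(X[...,2]>.044)&(X[...,2]<.07); P=X[m][:,:2]; print("collar mean",len(P),P.mean(0).round(4))
E
```

```text
[0.4455 0.3237 0.0334] [[0.001, 1.0, 0.0], [1.0, -0.001, 0.0], [0.0, 0.0, -1.0]] [ 33.3  -2.3 109.5   0.   72.8  33.4] 0.045009732386849445 [ 1.7 -0.5  0.3]
top0 jar 123 [0.5921 0.1834] 0.0281
collar mean 261 [0.4469 0.3241]
top3 jar 124 [0.5919 0.1833] 0.028
collar mean 262 [0.4469 0.3241]
```

Call:
apply_moves:
  series:
    - {"slide": [0,0,0.03],"turn": [0,0,0],"fingers": -0.2}
    - {"slide": [0,0,0.0563],"turn": [0,0,0],"fingers": -0.2}
    - {"slide": [0,0,0.0563],"turn": [0,0,0],"fingers": -0.2}
    - {"slide": [0.0259,-0.04,0.0271],"turn": [0,0,0],"fingers": -0.2}
    - {"slide": [0.0259,-0.04,0.0271],"turn": [0,0,0],"fingers": -0.2}
    - {"slide": [0.0259,-0.04,0.0271],"turn": [0,0,0],"fingers": -0.2}
    - {"slide": [0.0259,-0.04,0.0271],"turn": [0,0,0],"fingers": -0.2}
    - {"slide": [0.0259,-0.04,0.0271],"turn": [0,0,0],"fingers": -0.2}

```text
time_s: 22.25
ee_pos: [0.5495, 0.1622, 0.2565]
eef_rot: [[0.001, 1.0, -0.0], [1.0, -0.001, 0.0], [0.0, -0.0, -1.0]]
force: [0.5, 0.5, -1.5]
gripper_width: 0.0451
```

Call:
apply_moves:
  series:
    - {"slide": [0.0259,-0.04,0.0271],"turn": [0,0,0],"fingers": -0.2}
    - {"slide": [0.0259,-0.04,0.0271],"turn": [0,0,0],"fingers": -0.2}
    - {"slide": [0,0,0],"turn": [0,0,0],"fingers": -0.2}
    - {"slide": [0,0,0],"turn": [0,0,0],"fingers": -0.2}
    - {"slide": [0,0,0],"turn": [0,0,0],"fingers": -0.2}

```text
time_s: 22.75
ee_pos: [0.59, 0.1002, 0.2982]
eef_rot: [[0.001, 1.0, -0.001], [1.0, -0.001, 0.0], [0.0, -0.001, -1.0]]
force: [-0.3, 0.8, -2.8]
gripper_width: 0.0449
```

```bash
python3 sc.py w12; python3 - <<'E'
from h import *
z=np.load("pics/w12.npz"); X=cloud("wrist",z["D"],cam("wrist"))
s=robot.read_state(); Y=(X-s["ee_pos"])@np.array(s["eef_rot"])
print(proj("wrist",[.5905,.183,.076]), proj("wrist",[.445,.21,.02]))
I=z["I"]; g=cv2.cvtColor(I,cv2.COLOR_RGB2GRAY); C=cam("wrist")
m=(np.hypot(X[...,0]-.59,X[...,1]-.183)<.034)&(X[...,2]>.071)&(X[...,2]<.081)
cs=cv2.findContours(cv2.morphologyEx(m.astype(np.uint8),cv2.MORPH_CLOSE,np.ones((3,3))),cv2.RETR_CCOMP,cv2.CHAIN_APPROX_NONE)[0]
for c in sorted(cs,key=len)[-2:]:
    P=np.array([onz("wrist",p,.076,C)[:2] for p in c[:,0].astype(float)]); A=np.c_[2*P,np.ones(len(P))]; k=np.linalg.lstsq(A,(P**2).sum(1),rcond=None)[0]; print("ring",len(P),k[:2].round(4),np.sqrt(k[2]+k[:2]@k[:2]).round(4))
sc=(abs(X[...,0]-.445)<.06)&(abs(X[...,1]-.215)<.04)&(X[...,2]>.008)&(X[...,2]<.03); print("pan",sc.sum(),X[sc].mean(0) if sc.any() else "")
E
```

```text
[0.5899 0.1004 0.2983] [ 7.2 -3.4 85.6  0.  97.9  7.2] [ 1.3 -0.3 -2.1] 0.0454337718666515 22.8
jar 624 enc ((0.5896439552307129, 0.18254530429840088), 0.0301304180175066) lsq [0.5896821  0.18262662] z 0.07541124097138097
in jar heights 1730 [0.019 0.02  0.021 0.056 0.06 ]
scoop bar 945 ((0.37383100390434265, 0.20013169944286346), (0.07238300889730453, 0.013145854696631432), 7.444206237792969) 0.0933768276728133
[322.54414665 135.21924206] [203.48555966 114.26788878]
ring 138 [0.5896 0.1828] 0.0261
ring 157 [0.5896 0.1828] 0.0293
pan 456 [0.43349306 0.21096625 0.0171946 ]
```

Call:
apply_moves:
  series:
    - {"slide": [0,0.0516,0],"turn": [0,0,0],"fingers": -0.2}
    - {"slide": [0,0.0516,0],"turn": [0,0,0],"fingers": -0.2}
    - {"slide": [0,0,-0.05],"turn": [0,0,0],"fingers": -0.2}
    - {"slide": [0,0,-0.05],"turn": [0,0,0],"fingers": -0.2}
    - {"slide": [0,0,-0.05],"turn": [0,0,0],"fingers": -0.2}
    - {"slide": [0,0,-0.05],"turn": [0,0,0],"fingers": -0.2}
    - {"slide": [0,0,-0.0225],"turn": [0,0,0],"fingers": -0.2}
    - {"slide": [0,0,0],"turn": [0,0,0],"fingers": -0.2}

```text
time_s: 23.6
ee_pos: [0.5891, 0.1825, 0.1187]
eef_rot: [[0.0, 1.0, -0.004], [1.0, -0.0, -0.001], [-0.001, -0.004, -1.0]]
force: [-0.1, 0.2, -1.2]
gripper_width: 0.0454
```

Call:
apply_moves:
  series:
    - {"slide": [0,0,0],"turn": [0,0,0],"fingers": -0.2}
    - {"slide": [0,0,0],"turn": [0,0,0],"fingers": -0.2}

```text
time_s: 23.8
ee_pos: [0.5914, 0.1826, 0.1237]
eef_rot: [[0.001, 1.0, 0.003], [1.0, -0.001, 0.001], [0.001, 0.003, -1.0]]
force: [0.3, 0.2, -2.3]
gripper_width: 0.0454
```

Call:
apply_moves:
  series:
    - {"slide": [0,0,-0.005],"turn": [0,0,0],"fingers": -0.2}
    - {"slide": [0,0,-0.004],"turn": [0,0,0],"fingers": -0.2}
    - {"slide": [0,0,0],"turn": [0,0,0],"fingers": -0.2}
    - {"slide": [0,0,0],"turn": [0,0,0],"fingers": -0.2}

```text
time_s: 24.2
ee_pos: [0.5906, 0.1822, 0.114]
eef_rot: [[0.001, 1.0, -0.0], [1.0, -0.001, 0.0], [0.0, -0.0, -1.0]]
force: [-0.1, 0.4, -0.8]
gripper_width: 0.0453
```

Call:
apply_moves:
  series:
    - {"slide": [0,0,-0.0025],"turn": [0,0,0],"fingers": -0.2}
    - {"slide": [0,0,0],"turn": [0,0,0],"fingers": -0.2}

```text
time_s: 24.4
ee_pos: [0.5905, 0.1822, 0.1117]
eef_rot: [[0.001, 1.0, -0.0], [1.0, -0.001, -0.0], [-0.0, -0.0, -1.0]]
force: [0.9, 0.7, -2.3]
gripper_width: 0.0453
```

Call:
apply_moves:
  series:
    - {"slide": [0,0,-0.0025],"turn": [0,0,0],"fingers": -0.2}
    - {"slide": [0,0,0],"turn": [0,0,0],"fingers": -0.2}

```text
time_s: 24.6
ee_pos: [0.5904, 0.1822, 0.1096]
eef_rot: [[0.001, 1.0, -0.0], [1.0, -0.001, -0.0], [-0.0, -0.0, -1.0]]
force: [-0.3, 0.2, -1.5]
gripper_width: 0.0453
```

Call:
apply_moves:
  series:
    - {"slide": [-0.0003,0.0007,-0.0025],"turn": [0,0,0],"fingers": -0.2}
    - {"slide": [0,0,0],"turn": [0,0,0],"fingers": -0.2}

```text
time_s: 24.8
ee_pos: [0.5902, 0.1828, 0.1076]
eef_rot: [[0.001, 1.0, -0.0], [1.0, -0.001, -0.0], [-0.0, -0.0, -1.0]]
force: [0.3, 1.0, -2.3]
gripper_width: 0.0452
```

Call:
apply_moves:
  series:
    - {"slide": [0,0,-0.0025],"turn": [0,0,0],"fingers": -0.2}
    - {"slide": [0,0,0],"turn": [0,0,0],"fingers": -0.2}

```text
time_s: 25.0
ee_pos: [0.5902, 0.1827, 0.1057]
eef_rot: [[0.001, 1.0, -0.0], [1.0, -0.001, -0.0], [-0.0, -0.0, -1.0]]
force: [0.9, -0.9, -2.0]
gripper_width: 0.045
```

Call:
apply_moves:
  series:
    - {"slide": [0,0,-0.0025],"turn": [0,0,0],"fingers": -0.2}
    - {"slide": [0,0,0],"turn": [0,0,0],"fingers": -0.2}

```text
time_s: 25.2
ee_pos: [0.5902, 0.1827, 0.1037]
eef_rot: [[0.001, 1.0, -0.0], [1.0, -0.001, 0.0], [0.0, -0.0, -1.0]]
force: [0.8, 0.4, -2.1]
gripper_width: 0.0454
```

Call:
apply_moves:
  series:
    - {"slide": [0,0,-0.0025],"turn": [0,0,0],"fingers": -0.2}
    - {"slide": [0,0,0],"turn": [0,0,0],"fingers": -0.2}

```text
time_s: 25.4
ee_pos: [0.5902, 0.1827, 0.1017]
eef_rot: [[0.001, 1.0, -0.0], [1.0, -0.001, -0.0], [-0.0, -0.0, -1.0]]
force: [-0.5, 0.8, -3.3]
gripper_width: 0.0452
```

Call:
apply_moves:
  series:
    - {"slide": [0,0,-0.002],"turn": [0,0,0],"fingers": -0.2}
    - {"slide": [0,0,0],"turn": [0,0,0],"fingers": -0.2}

```text
time_s: 25.6
ee_pos: [0.5902, 0.1827, 0.1001]
eef_rot: [[0.001, 1.0, -0.0], [1.0, -0.001, 0.0], [0.0, -0.0, -1.0]]
force: [0.7, -0.4, -1.6]
gripper_width: 0.0454
```

Call:
apply_moves:
  series:
    - {"slide": [0,0,-0.001],"turn": [0,0,0],"fingers": -0.2}
    - {"slide": [0,0,0],"turn": [0,0,0],"fingers": -0.2}

```text
time_s: 25.8
ee_pos: [0.5903, 0.1827, 0.0995]
eef_rot: [[0.001, 1.0, -0.0], [1.0, -0.001, 0.0], [0.0, -0.0, -1.0]]
force: [0.0, -0.6, -2.2]
gripper_width: 0.0452
```

Call:
apply_moves:
  series:
    - {"slide": [0,0,-0.001],"turn": [0,0,0],"fingers": -0.2}
    - {"slide": [0,0,0],"turn": [0,0,0],"fingers": -0.2}

```text
time_s: 26.0
ee_pos: [0.5903, 0.1828, 0.0987]
eef_rot: [[0.001, 1.0, 0.0], [1.0, -0.001, 0.0], [0.0, 0.0, -1.0]]
force: [0.5, -0.1, -2.0]
gripper_width: 0.0454
```

Call:
apply_moves:
  series:
    - {"slide": [0,0,-0.001],"turn": [0,0,0],"fingers": -0.2}
    - {"slide": [0,0,0],"turn": [0,0,0],"fingers": -0.2}

```text
time_s: 26.2
ee_pos: [0.5903, 0.1828, 0.0979]
eef_rot: [[0.001, 1.0, -0.0], [1.0, -0.001, 0.0], [0.0, -0.0, -1.0]]
force: [-0.6, 0.6, -1.2]
gripper_width: 0.0453
```

Call:
apply_moves:
  series:
    - {"slide": [0,0,-0.001],"turn": [0,0,0],"fingers": -0.2}
    - {"slide": [0,0,0],"turn": [0,0,0],"fingers": -0.2}

```text
time_s: 26.4
ee_pos: [0.5903, 0.1827, 0.097]
eef_rot: [[0.001, 1.0, -0.0], [1.0, -0.001, -0.0], [-0.0, -0.0, -1.0]]
force: [-0.2, -0.2, -1.7]
gripper_width: 0.0455
```

Call:
apply_moves:
  series:
    - {"slide": [0,0,-0.001],"turn": [0,0,0],"fingers": -0.2}
    - {"slide": [0,0,0],"turn": [0,0,0],"fingers": -0.2}

```text
time_s: 26.6
ee_pos: [0.5903, 0.1827, 0.0962]
eef_rot: [[0.001, 1.0, -0.0], [1.0, -0.001, 0.0], [0.0, -0.0, -1.0]]
force: [0.1, -0.6, -2.7]
gripper_width: 0.045
```

Call:
apply_moves:
  series:
    - {"slide": [0,0,-0.001],"turn": [0,0,0],"fingers": -0.2}
    - {"slide": [0,0,0],"turn": [0,0,0],"fingers": -0.2}

```text
time_s: 26.8
ee_pos: [0.5903, 0.1827, 0.0954]
eef_rot: [[0.001, 1.0, -0.0], [1.0, -0.001, 0.0], [0.0, -0.0, -1.0]]
force: [0.4, -0.4, -1.2]
gripper_width: 0.0454
```

Call:
apply_moves:
  series:
    - {"slide": [0,0,-0.0025],"turn": [0,0,0],"fingers": -0.2}
    - {"slide": [0,0,0],"turn": [0,0,0],"fingers": -0.2}

```text
time_s: 27.0
ee_pos: [0.5902, 0.1827, 0.0932]
eef_rot: [[0.001, 1.0, -0.0], [1.0, -0.001, -0.0], [-0.0, -0.0, -1.0]]
force: [-1.2, -0.1, -2.1]
gripper_width: 0.0455
```

Call:
apply_moves:
  series:
    - {"slide": [0,0,-0.0025],"turn": [0,0,0],"fingers": -0.2}
    - {"slide": [0,0,0],"turn": [0,0,0],"fingers": -0.2}

```text
time_s: 27.2
ee_pos: [0.5902, 0.1827, 0.0912]
eef_rot: [[0.001, 1.0, -0.0], [1.0, -0.001, -0.0], [-0.0, -0.0, -1.0]]
force: [-0.1, 0.1, -1.5]
gripper_width: 0.0449
```

Call:
apply_moves:
  series:
    - {"slide": [0,0,-0.0025],"turn": [0,0,0],"fingers": -0.2}
    - {"slide": [0,0,0],"turn": [0,0,0],"fingers": -0.2}

```text
time_s: 27.4
ee_pos: [0.5904, 0.1828, 0.0895]
eef_rot: [[0.001, 1.0, 0.0], [1.0, -0.001, 0.0], [0.0, 0.0, -1.0]]
force: [-0.7, 0.7, -1.9]
gripper_width: 0.0453
```

Call:
apply_moves:
  series:
    - {"slide": [0,0,-0.0015],"turn": [0,0,0],"fingers": -0.2}
    - {"slide": [0,0,0],"turn": [0,0,0],"fingers": -0.2}
  squeeze: 60

```text
time_s: 27.6
ee_pos: [0.5904, 0.1828, 0.0885]
eef_rot: [[0.001, 1.0, 0.0], [1.0, -0.001, 0.0], [0.0, 0.0, -1.0]]
force: [-1.5, 0.1, 1.0]
gripper_width: 0.0449
```

Call:
apply_moves:
  series:
    - {"slide": [0,0,-0.0015],"turn": [0,0,0],"fingers": -0.2}
    - {"slide": [0,0,0],"turn": [0,0,0],"fingers": -0.2}

```text
time_s: 27.8
ee_pos: [0.5904, 0.1828, 0.0873]
eef_rot: [[0.001, 1.0, 0.0], [1.0, -0.001, 0.0], [0.0, 0.0, -1.0]]
force: [-0.1, 0.1, 3.3]
gripper_width: 0.0448
```

Call:
apply_moves:
  series:
    - {"slide": [0,0,-0.0015],"turn": [0,0,0],"fingers": -0.2}
    - {"slide": [0,0,0],"turn": [0,0,0],"fingers": -0.2}

```text
time_s: 28.0
ee_pos: [0.5904, 0.1828, 0.0861]
eef_rot: [[0.001, 1.0, 0.0], [1.0, -0.001, 0.0], [0.0, 0.0, -1.0]]
force: [-1.6, 0.5, 5.4]
gripper_width: 0.0451
```

Call:
apply_moves:
  series:
    - {"slide": [0,0,-0.0013],"turn": [0,0,0],"fingers": -0.2}
    - {"slide": [0,0,0],"turn": [0,0,0],"fingers": -0.2}

```text
time_s: 28.2
ee_pos: [0.5904, 0.1828, 0.0853]
eef_rot: [[0.001, 1.0, 0.0], [1.0, -0.001, 0.0], [0.0, 0.0, -1.0]]
force: [-3.3, -0.7, 7.3]
gripper_width: 0.0451
```

Call:
apply_moves:
  series:
    - {"slide": [0,0,-0.0007],"turn": [0,0,0],"fingers": -0.2}
    - {"slide": [0,0,0],"turn": [0,0,0],"fingers": -0.2}

```text
time_s: 28.4
ee_pos: [0.5904, 0.1828, 0.0853]
eef_rot: [[0.001, 1.0, 0.001], [1.0, -0.001, 0.0], [0.0, 0.001, -1.0]]
force: [-5.1, -2.4, 11.7]
gripper_width: 0.045
```

Call:
apply_moves:
  series:
    - {"slide": [0,0,-0.0007],"turn": [0,0,0],"fingers": -0.2}
    - {"slide": [0,0,0],"turn": [0,0,0],"fingers": -0.2}

```text
time_s: 28.6
ee_pos: [0.5904, 0.1828, 0.0853]
eef_rot: [[0.001, 1.0, 0.001], [1.0, -0.001, 0.0], [0.0, 0.001, -1.0]]
force: [-8.2, -1.8, 17.0]
gripper_width: 0.0452
```

Call:
apply_moves:
  series:
    - {"slide": [0,0,0],"turn": [0,0,0],"fingers": -0.2}
    - {"slide": [0,0,0],"turn": [0,0,0],"fingers": -0.2}
    - {"slide": [0,0,0],"turn": [0,0,0],"fingers": -0.2}
    - {"slide": [0,0,0],"turn": [0,0,0],"fingers": -0.2}

```text
time_s: 29.0
ee_pos: [0.5905, 0.1828, 0.0853]
eef_rot: [[0.001, 1.0, 0.001], [1.0, -0.001, 0.0], [0.0, 0.001, -1.0]]
force: [-7.9, -3.1, 16.7]
gripper_width: 0.045
```

```bash
python3 - <<'E'
from h import *
b=snap("side","side_end")[0][180:400,180:500]; s=robot.read_state(); print(s["ee_pos"],s["force"],s["gripper_width"],s["time_s"])
cv2.imwrite("pics/end.png",cv2.resize(b,(800,550),interpolation=cv2.INTER_CUBIC)[...,::-1])
E
```

```text
[0.59043825 0.18282952 0.08528353] [-7.78635138 -2.16675004 15.74230108] 0.04493754768675973 29.05
```

View pics/end.png

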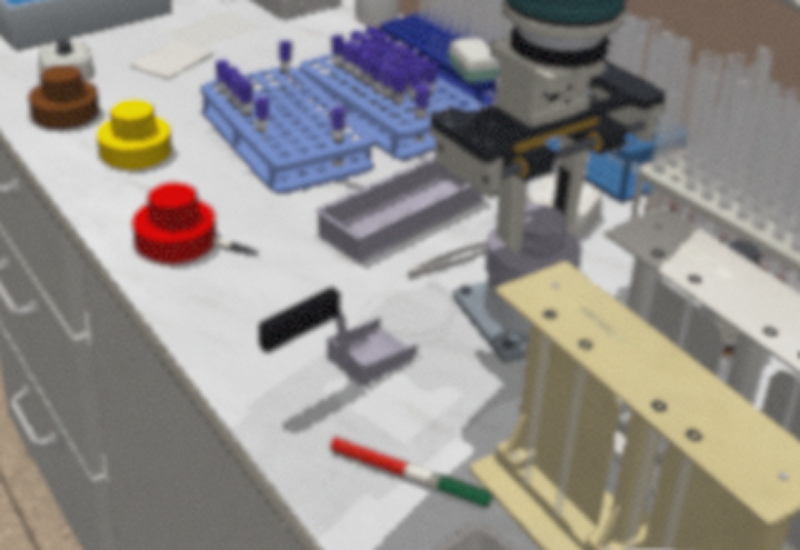

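The last picture shows the collar down on the jar and still gripped (535,240), and the scoop standing on the bench (370,350). The trough is empty, no ball lies on the visible bench, and the marker and forceps have not moved visibly.

```bash
python3 -c "
from rig import robot
print(robot.sign_off())"
```

```text
the job is handed in; nothing more can be done
None
```

I scooped all four balls from the trough, poured them into the jar and stood the scoop on the bench. Then I gripped the aluminium collar, set it on the neck and pressed it home. I handed the job in at 29 s, still gripping the collar and pushing down.

**Collar:**
- No search turn was needed. The collar passed the pin height with no resistance, so the keyways happened to line up.
- The seal spring then pushed back at about 1.5–2 N per mm, and the collar stopped hard with the fingertips at 85.3 mm. I had predicted 85.4 mm for home.
- At the end the downward push was about 16 N, the finger opening was 45 mm and the squeeze was set to 60 N.

**Balls:** Depth readings before the collar went on showed two ball tops in the jar at about 60 mm, lying on the lower ones. The trough and pan looked empty, and no ball lay on the visible bench.

**Not exact:**
- The cameras disagreed by up to 2–3 mm on the jar and collar positions. I used a value in between, and the collar went over the rim without resistance.
- My first closing caught the collar's skirt, so I opened, raised the fingers a few mm and gripped again.
- The timer and bottle were not measured again at the end.

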